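# Fetch the tin from behind the tall cans for a food parcel

## Task

The yellow tin at the back of the little shelf bay is needed for a food parcel, but the blue and the red can stand in front of it. First stand both tall cans on the black side mat, then set the yellow tin upright in the cardboard parcel box, and only then put each tall can back upright on the card of its own colour, centred on the card's ring where it stood before. Leave the jar and the milk bottle standing where they are.

Things in the scene. Friction and masses are not known exactly. Their poses are not given: they have to be found in the camera images.
- blue_can (a point): Centre (half-way up) of the tall food can with blue label and blue lid: upright cylinder 66 mm in diameter, 110 mm high, about 0.35 kg, loose. At the start it stands on the blue card in the bay, base 12 mm above the table. z is its axis, up. The tin and the back fence stay 15 mm and 5 mm below the can's centre height, so grip it 25 to 35 mm above its centre, where all sides are free.
- red_can (a point): Centre (half-way up) of the tall food can with red label and red lid; same size, mass and grip as the blue one. At the start it stands on the red card.
- yellow_tin (a point): Centre (half-way up) of the low tin with yellow label and yellow lid: upright cylinder 60 mm in diameter, 40 mm high, about 0.2 kg, loose. It stands at the back of the bay, behind and between the tall cans (only about 4 mm from each), its rim 10 mm from the back fence. When both cans are away, grip it at half height with the fingers closing along the bay's y axis, parallel to the fence.
- bay: Fixed shelf bay on the table: a pale wooden board with its top 12 mm above the table, reaching from x = -105 to +70 mm and y = -135 to +135 mm in its own frame (origin on the table, x points away from the robot towards the back). A black back fence 5 mm thick, its inner face at x = +65 mm, reaches 62 mm above the table; the side lips are 30 mm high. The front is open. The bay is turned by up to 0.2 rad.
- card_blue: Blue card, 1 mm thick, lying fixed on the bay's board, 110 by 66 mm; its front part sticks out from under the can towards the robot. Origin on the board (12 mm above the table) at the centre of the card's white ring: the place of the blue can. The ring is 33 mm from the card's back and side edges. The two cards are 124 mm apart, sometimes blue left, sometimes red left.
- card_red: Red card, the same, the place of the red can.
- mat: Black rubber side mat, fixed, 240 (x) by 140 (y) by 4 mm high, left or right of the bay, turned by up to 0.2 rad. Origin under its centre, at table height; its top is 4 mm above the table. Free at the start; there is room for both cans side by side along its x axis, 110 mm apart.
- box: Open cardboard parcel box, fixed and empty, outside 210 (x) by 170 (y) by 50 mm high, walls and bottom 5 mm thick, on the other side of the bay from the mat, turned by up to 0.2 rad. Origin under its centre, at table height.
- jar: Amber jar with white lid, 56 mm in diameter, 70 mm high, loose, standing in front of the bay; origin at the centre of its underside. To be left alone.
- milk: White milk bottle with green cap, 72 mm in diameter, 180 mm high, loose, standing beside the back of the bay, on the left or the right, where on the other side an orange carton 130 mm high stands; origin at the centre of its underside. To be left alone. Everything else on the table stands farther out (beyond x = 0.75 m or more than 0.45 m to the side) and is at most 0.2 m high.

How it is judged:
By the outcome, as a careful person would: the job done as asked, in the order asked, and still so for the second after the job is handed in, with the robot touching nothing.
It also fails if it takes over 144 s, if anything falls off the work surface, if the arm or the gripper's body presses on something with over 40 N, if the wrist force passes 120 N, or if a joint passes its speed limit or range.

## Robot

A 6-joint arm with a two-finger parallel gripper is mounted at the origin on the work surface. World frame = base frame: x ahead of the robot, y to its left, z up, the work surface at z = 0. Lengths are in mm, angles in rad, forces in N, time in s.
With the tool pointing down it reaches from about 325 to 850 mm from the base axis. Payload 4.4 kg.
Tool frame: the origin (TCP) lies on the mounting face of the last link; the fingertips stand arm.tcp_to_tips ahead of it and the grasp point (between the pads) lies 180 mm ahead of it (arm.tcp_to_tips is the distance from the TCP to the fingertips, in mm); z points along the fingers, y is the direction in which the jaws open and shut (so a half turn about z gives the same grasp; the last joint's range is limited). The gripper opens to 94 mm and grips with 3 to 60 N. Pads are 16 mm wide; open, the fingers measure 119 mm over their backs; the gripper's body (75 mm by 177 mm) begins 78 mm behind the grasp point.
Start: joints at [-1.369, 0.207, 1.542, -0, 1.393, -0.15], TCP at [198.666, -539.593, 404.647] pointing down, gripper open.
Joint ranges: [-2.73, 2.73], [-0.86, 2.22], [0.23, 2.46], [-1.11, 4.25], [0.08, 2.63], [-2.82, 2.82]. Speed limits (rad/s): [2.79, 2.79, 3.14, 3.14, 3.14, 3.14].

## Interface

Orientations are given as a 3x3 rotation matrix whose columns are the frame's x, y, z axes.
In Python, from rig import arm gives the robot as it stands.
- The arm moves only by the shell command python3 -m handwheel 'ROWS' [FORCE]. ROWS is JSON, a list of rows, each a list of 5 numbers: the closure, from 0 (fully open) to 1 (shut), then the shift along the tool's x, y, z in cm, then the turn about the tool's z in degrees. A call has 1 to 10 rows; each row shifts and turns the commanded pose from where the row before left it, along the tool's axes as they then stand; what a row does not reach is not made up. A row lasts 1/10 s, in which the tool goes at most 50 mm and 8.59 degrees, less where a joint would pass 70% of its speed; a pose out of reach is approached as far as the arm can. A call with a gripper value outside its range is refused whole. The fingers move at their own pace and stop on an object; FORCE is the grip in N (left out, the last holds). Time passes only in rows, so rows that do not move let the fingers close. It gives the time, the measured TCP pose, the force and the opening at its end, in the units of the state.
- arm.observe(): the state, without advancing time (a new reading comes with each control period).
- arm.read_camera(name): name is "side" or "top" or "wrist"; returns a dict with "image" (400x640x3 uint8, red, green, blue), "fov_y" (degrees; the focal length in pixels is half the picture's height over the tangent of half this angle, whatever the lens; pixels are square), "cx", "cy" (the principal point, pixels), "R" (3x3) and "t" (3): a world point X has camera coordinates R X + t. Camera axes: x right, y down, z forward; pixel columns grow to the right and rows downward; lengths in mm; the calibration is good to about 2 mm. A picture is of the moment at which its call begins. There is no depth.
- arm.close_job(): hands the job in, once; it reports no verdict.
Trained networks look in a picture, given as the dict that the camera call returned (one of the last four; its "shot" number tells which), for a name from the list of things; names that differ only in an ending like _2 or _b are one class to them, and where a whole thing is asked for, a point or a joint stands for the part that bears it (a point fixed in the world has none). Each returns a list of dicts, best first, with "p" (0 to 1); they miss things now and then, are a little off and sometimes report something else, mostly with a low value. They report only what shows in the picture. A call takes as long as a camera call.
- arm.boxes_of(target, picture): "xyz" ([x, y, z] in mm, in world coordinates, good to about 4 mm: the middle of the surface that is visible of it).
- arm.silhouettes(target, picture): "mask" (400x640 bool, what is visible of it).
The state is a dict: "time_s": time; "joints": joint angles; "joint_vel": joint speeds; "tau": joint torques, N m; "tcp_pos": TCP position; "ee_rot": TCP orientation; "force": force on the tool from outside, world axes, zero at the start; "wrist_torque": the same for the moment, N m; "opening": opening from 0.0 (shut) to 1.0 (fully open).
Only numpy, scipy, OpenCV 4.12 (cv2) and the standard library are available. Lean on these libraries where they do the work, as an engineer would, in place of code of your own. Each camera call takes 0.05 s, during which the arm holds its last target.

## Working session

There is one attempt and no reset: what is moved stays moved. The work goes in short steps, Python scripts to look and compute and a shell command to move; the robot and the scene stay as the last step left them, time stands still between calls to the robot, and variables do not carry over. Pictures are saved under pics/ and viewed, and the job is handed in when it is done.

```bash
ls; mkdir -p pics
python3 - <<'E'
from rig import arm
import cv2
s=arm.observe()
for k in s: print(k,s[k])
print(arm.tcp_to_tips)
for n in ["side","top","wrist"]:
    p=arm.read_camera(n)
    cv2.imwrite(f"pics/{n}0.png",p["image"][:,:,::-1])
    print(n,p["fov_y"],p["cx"],p["cy"],p["R"],p["t"])
E
```

```text
pics
time_s 0.0
joints [-1.36849687e+00  2.07438018e-01  1.54293489e+00  1.29357694e-05
  1.39345617e+00 -1.50514149e-01]
joint_vel [-0.00113036 -0.0004154   0.00043479  0.00011523  0.00060904 -0.00106114]
tau [ 1.78514579e-04 -3.70882165e+01 -2.81411648e+01  6.98679336e-02
  3.61618004e-02 -1.62072365e-04]
tcp_pos [ 198.59769229 -539.24247245  403.48910157]
ee_rot [[ 9.38405087e-01  3.45536832e-01 -4.36874193e-04]
 [ 3.45536933e-01 -9.38402588e-01  2.19337378e-03]
 [ 3.47927556e-04 -2.20922928e-03 -9.99997499e-01]]
force [ 0.2473077  -0.60787622  0.95961833]
wrist_torque [ 0.01015506  0.05891465 -0.00660422]
opening 1.003709902997318
199.2
side 45.82801425820878 325.6725599654369 193.91982454565914 [[-0.75027982 -0.66107555 -0.0077007 ]
 [-0.49588137  0.57042187 -0.65476756]
 [ 0.43724348 -0.48744026 -0.75579107]] [423.21734281 335.15757648 873.7689349 ]
top 54.61867770841432 310.0669869606164 197.1839387658596 [[-8.60201349e-02 -9.96293068e-01  8.12388797e-04]
 [-9.70646982e-01  8.36219688e-02 -2.25503443e-01]
 [ 2.24599583e-01 -2.01863793e-02 -9.74242032e-01]] [ 44.82676309 586.34175467 956.85792225]
wrist 65.47919505243516 318.45642755099936 199.29129680975154 [[ 0.34657956 -0.93801845 -0.001998  ]
 [-0.90862187 -0.33624566  0.24767955]
 [-0.23299981 -0.08402525 -0.96883995]] [-574.25063203  -26.65325308  390.01648989]
```

View pics/top0.png

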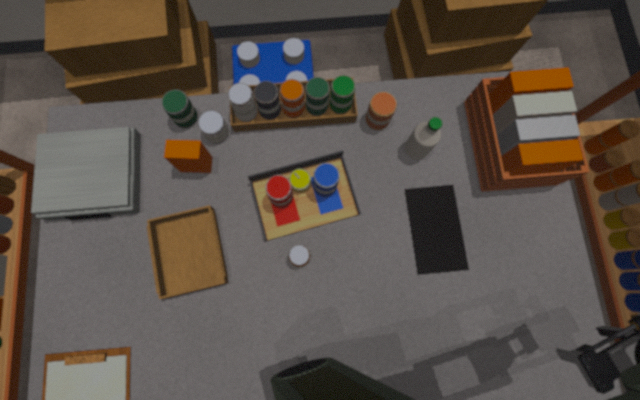

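View pics/side0.png

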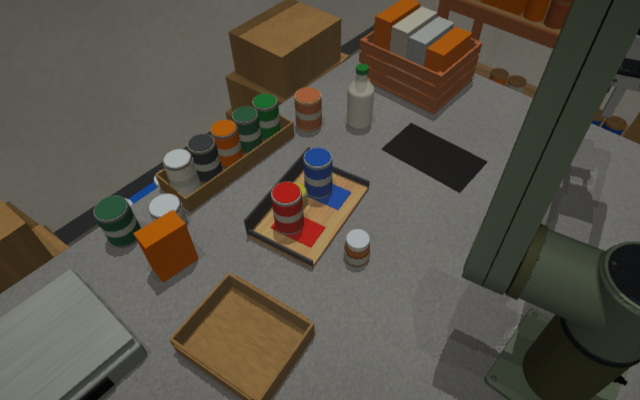

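View pics/wrist0.png

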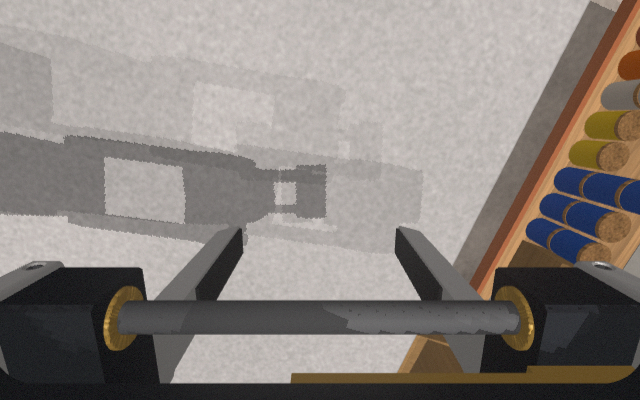

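```bash
cat > h.py <<'E'
import numpy as np, cv2
from rig import arm
def f(p): return 200/np.tan(np.radians(p["fov_y"]/2))
def proj(p,X):
    c=np.atleast_2d(X)@np.array(p["R"]).T+np.array(p["t"])
    return np.c_[f(p)*c[:,0]/c[:,2]+p["cx"], f(p)*c[:,1]/c[:,2]+p["cy"]]
def ray(p,uv,z):
    uv=np.atleast_2d(uv).astype(float); R=np.array(p["R"]);t=np.array(p["t"])
    d=np.c_[(uv[:,0]-p["cx"])/f(p),(uv[:,1]-p["cy"])/f(p),np.ones(len(uv))]@R
    C=-R.T@t
    return C+d*((z-C[2])/d[:,2])[:,None]
E
python3 - <<'E'
from h import *
import pickle
np.set_printoptions(precision=1,suppress=True)
D={}
for n in ["top","side"]:
    p=arm.read_camera(n); D[n]=p; D[n,'m']={}
    for t in ["blue_can","red_can","yellow_tin","bay","card_blue","card_red","mat","box","jar","milk"]:
        b=arm.boxes_of(t,p); m=arm.silhouettes(t,p)
        print(n,t,[(np.array(q["xyz"]),round(q["p"],2)) for q in b[:2]],end=' ')
        for q in m[:1]:
            D[n,'m'][t]=q["mask"]
            ys,xs=np.nonzero(q["mask"]); r=cv2.minAreaRect(np.c_[xs,ys].astype(np.float32)); print(round(q["p"],2),q["mask"].sum(),r)
        print()
pickle.dump(D,open("d0.pkl","wb"))
print(arm.observe()["time_s"])
E
```

```text
top blue_can [(array([621.3, -46.7, 116.5]), 0.66)] 0.74 706 ((326.5, 180.0), (32.0, 25.0), 90.0)

top red_can [(array([596. ,  71.3, 123.1]), 0.63)] 0.72 709 ((279.60003662109375, 191.1999969482422), (33.09380340576172, 25.043960571289062), 63.43495178222656)

top yellow_tin [(array([637.4,  13.1,  53. ]), 0.59)] 0.97 422 ((300.5, 180.5), (23.0, 21.0), 90.0)

top bay [(array([590.9,   3.8,  11.1]), 0.71)] 0.79 3910 ((304.1801452636719, 195.20045471191406), (68.0246810913086, 99.79524993896484), 74.62374877929688)

top card_blue [(array([585.6, -55. ,  12.9]), 0.9)] 0.79 471 ((327.1764831542969, 193.70587158203125), (37.83555603027344, 25.223705291748047), 75.96376037597656)

top card_red [(array([555.7,  57.6,  13.8]), 0.59)] 0.7 496 ((286.38238525390625, 214.02943420410156), (22.070741653442383, 25.46624183654785), 75.96376037597656)

top mat [(array([ 480.4, -349.1,    5.1]), 0.89), (array([638.9,  11. ,  53.6]), 0.23)] 0.58 4303 ((436.3072814941406, 229.6947021484375), (89.44834899902344, 51.50178909301758), 80.72740173339844)

top box [(array([477.6, 339.7,   6.4]), 0.9), (array
[... 1214 characters left out ...]
38916016, 22.03301239013672), 23.962491989135742)

side card_red [(array([561.3,  69.3,  15.2]), 0.59)] 0.65 539 ((297.5980529785156, 226.34384155273438), (47.56558609008789, 26.462757110595703), 27.34987449645996)

side mat [(array([ 485. , -343.2,    5.1]), 0.91)] 0.73 3341 ((433.8687744140625, 155.2993621826172), (96.82869720458984, 39.86790084838867), 27.7585391998291)

side box [(array([483.8, 336. ,   6. ]), 0.98)] 0.72 11062 ((242.3918914794922, 335.3513488769531), (117.75885772705078, 104.27413940429688), 35.53767395019531)

side jar [] 0.74 814 ((356.5, 247.0), (36.0, 25.0), 90.0)

side milk [(array([ 710.6, -305.7,   97.1]), 0.9)] 0.55 1406 ((360.0, 94.5), (65.0, 26.0), 90.0)

2.25
```

```bash
cat > fit.py <<'E'
from h import *
from scipy.optimize import minimize
S=4
def render(p,polys):
    """area coverage of the union of convex hulls"""
    im=np.zeros((400*S,640*S),np.uint8)
    for X in polys:
        uv=proj(p,X)
        h=cv2.convexHull(np.round(((uv+0.5)*S-0.5)*16).astype(np.int32))
        cv2.fillConvexPoly(im,h,255,shift=4)
    return cv2.resize(im,(640,400),interpolation=cv2.INTER_AREA)/255.
def prism(x,y,a,sx,sy,z0,z1,ox=0,oy=0):
    c,s=np.cos(a),np.sin(a)
    return np.array([[x+c*(ox+u*sx/2)-s*(oy+v*sy/2),y+s*(ox+u*sx/2)+c*(oy+v*sy/2),z] for u in(-1,1) for v in (-1,1) for z in (z0,z1)])
def cyl(x,y,r,z0,z1):
    t=np.linspace(0,2*np.pi,60,endpoint=False)
    return np.concatenate([np.c_[x+r*np.cos(t),y+r*np.sin(t),0*t+z] for z in (z0,z1)])
def fit(views,model,x0,step):
    def cost(q): return sum(np.abs(render(p,model(q))-m).sum() for p,m in views)
    n=len(x0); sim=np.array([x0]+[np.array(x0)+np.eye(n)[i]*step[i] for i in range(n)])
    r=minimize(cost,x0,method="Nelder-Mead",options=dict(initial_simplex=sim,xatol=.02,fatol=.02,maxiter=400))
    return r.x,r.fun
E
python3 - <<'E'
from fit import *
import pickle
np.set_printoptions(precision=3,suppress=True)
D=pickle.load(open("d0.pkl","rb"))
for n in (["top"],["side"],["top","side"]):
    V=lambda t:[(D[k],D[k,'m'][t].astype(float)) for k in n]
    print(n)
    print("mat",*fit(V("mat"),lambda q:[prism(q[0],q[1],q[2],240,140,0,4)],[482,-345,0],[10,10,.1]))
    print("box",*fit(V("box"),lambda q:[prism(q[0],q[1],q[2],210,170,0,50)],[480,338,0],[10,10,.1]))
    print("milk",*fit(V("milk"),lambda q:[cyl(q[0],q[1],36,0,120),cyl(q[0],q[1],15,120,180)],[712,-310],[10,10]))
    print("jar",*fit(V("jar"),lambda q:[cyl(q[0],q[1],28,0,70)],[437,35],[10,10]))
    print("blue",*fit(V("blue_can"),lambda q:[cyl(q[0],q[1],33,12,122)],[620,-45],[10,10]))
    print("red",*fit(V("red_can"),lambda q:[cyl(q[0],q[1],33,12,122)],[600,75],[10,10]))
    if n==["top"]: print("tin",*fit(V("yellow_tin"),lambda q:[cyl(q[0],q[1],30,13,52)],[638,12],[10,10]))
    bay=lambda q:[prism(q[0],q[1],q[2],175,270,0,12,-17.5),prism(q[0],q[1],q[2],5,270,0,62,67.5)]
    VV=[]
    for k in n:
        m=D[k,'m']["bay"].copy()
        for t in ["blue_can","red_can","yellow_tin","card_blue","card_red"]:
            if t in D[k,'m']: m|=D[k,'m'][t]
        VV.append((D[k],m.astype(float)))
    def bc(q):
        b=fitb
    base={}
    print("bay",*fit(VV,lambda q:bay(q)+[cyl(620,-45,33,12,122),cyl(600,75,33,12,122)],[600,10,.15],[10,10,.05]))
# overlay
p=D["top"]
E
```

```text
['top']
mat [ 484.467 -345.759    0.009] 161.10588235294117
box [477.101 331.245   0.153] 131.54117647058823
milk [ 721.795 -328.756] 88.26666666666667
jar [436.972  34.297] 38.247058823529414
blue [627.959 -51.636] 53.55294117647059
red [608.497  73.062] 43.800000000000004
tin [644.591  15.674] 28.34901960784314
bay [619.595  11.309   0.187] 224.8862745098039
['side']
mat [ 488.376 -344.891    0.013] 177.11764705882354
box [479.609 334.176   0.15 ] 279.5294117647059
milk [ 727.833 -328.287] 86.65882352941176
jar [442.122  36.836] 120.14901960784313
blue [632.108 -48.163] 59.58039215686274
red [611.841  73.747] 121.71372549019607
bay [621.51   13.613   0.192] 553.364705882353
['top', 'side']
mat [ 485.238 -345.311    0.008] 368.435294117647
box [478.994 332.247   0.152] 515.3803921568627
milk [ 725.964 -328.022] 260.96862745098036
jar [440.333  36.503] 206.9294117647059
blue [632.223 -49.017] 173.3411764705882
red [610.131  74.786] 192.90980392156865
bay [620.533  12.48    0.185] 851.2039215686275
```

Run:
```python
import cv2
a=cv2.imread("pics/top0.png")[140:245,235:370]
cv2.imwrite("pics/c0.png",cv2.resize(a,None,fx=5.5,fy=5.5,interpolation=cv2.INTER_CUBIC))
```

```text
(no output)
```

View pics/c0.png

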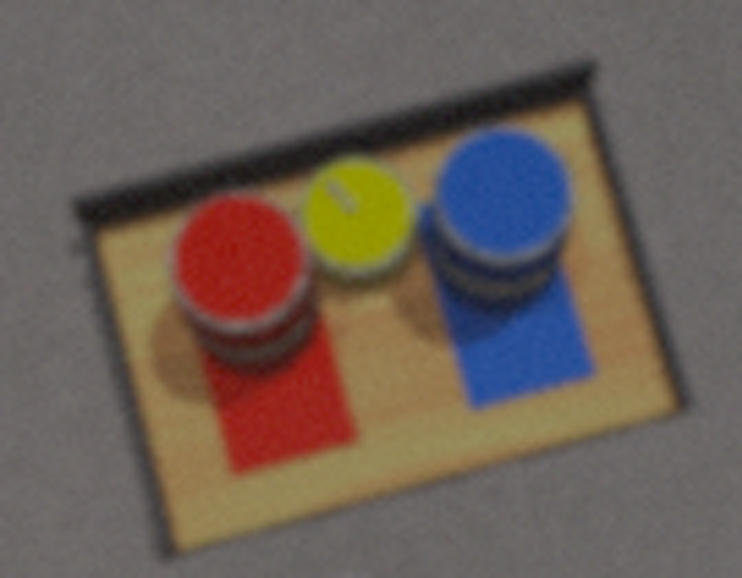

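```bash
cat >> h.py <<'E'
def campos(p): return -np.array(p["R"]).T@np.array(p["t"])
def plan(dst=None, yaw=None):
    """tool-frame shift (cm) from now to dst (world TCP mm), turn deg"""
    s=arm.observe(); R=np.array(s["ee_rot"]); P=np.array(s["tcp_pos"])
    y0=np.arctan2(R[1,0],R[0,0])
    print("t",round(s["time_s"],2),"tcp",P.round(1),"yaw",round(y0,4),"tilt",R[:2,2].round(4),"F",np.round(s["force"],1),"open",round(s["opening"],3),"j",np.round(s["joints"],2))
    if dst is not None:
        Rn=np.array([[np.cos(y0),np.sin(y0),0],[np.sin(y0),-np.cos(y0),0],[0,0,-1]])
        print("shift cm",(Rn.T@(np.array(dst)-P)/10).round(2), "turn", None if yaw is None else round(np.degrees(y0-yaw),2))
E
python3 - <<'E'
from h import *
np.set_printoptions(precision=3,suppress=True)
p=arm.read_camera("wrist"); s=arm.observe()
R=np.array(s["ee_rot"])
print(R.T@(campos(p)-np.array(s["tcp_pos"])), np.array(p["R"])@R)
plan([500,10,440],0.17)
E
```

```text
[71.383  0.299 20.315] [[ 0.001  1.    -0.   ]
 [-0.969  0.001 -0.248]
 [-0.248  0.     0.969]]
t 2.3 tcp [ 198.7 -539.6  404.6] yaw 0.3528 tilt [-0.  0.] F [-0.3 -0.2 -0.8] open 1.0 j [-1.37  0.21  1.54 -0.    1.39 -0.15]
shift cm [ 47.27 -41.16  -3.54] turn 10.47
```

```bash
python3 -m handwheel '[[0,2,-1.6,-0.4,0],[0,3.5,-2.8,-0.4,0],[0,3.8,-3.1,-0.4,0],[0,3.8,-3.1,-0.4,0],[0,3.8,-3.1,-0.4,0],[0,3.8,-3.1,-0.4,0],[0,3.8,-3.1,-0.4,0],[0,3.8,-3.1,-0.4,0],[0,3.8,-3.1,-0.4,0],[0,3.8,-3.1,-0.4,0]]'; python3 -c "
from h import *
plan([530,10,450],0.17)"
```

```text
time_s: 3.3
tcp_pos: [435.2, -139.6, 445.2]
ee_rot: [[0.938, 0.345, 0.001], [0.345, -0.938, -0.001], [0.001, 0.001, -1.0]]
force: [0.9, -1.6, 0.2]
opening: 1.003
t 3.3 tcp [ 435.2 -139.6  445.2] yaw 0.3526 tilt [ 0.001  -0.0006] F [ 0.9 -1.6  0.2] open 1.003 j [-0.5  -0.08  1.76 -0.    1.46  0.72]
shift cm [ 14.06 -10.76  -0.48] turn 10.46
```

```bash
python3 -m handwheel '[[0,3.8,-3,-0.1,0],[0,3.8,-3,-0.1,0],[0,3,-2.4,-0.1,0],[0,2,-1.5,0,0],[0,0,0,0,5],[0,0,0,0,5.5],[0,0,0,0,0],[0,0,0,0,0]]'; python3 -c "
from h import *
plan([530,10,450],0.17)
p=arm.read_camera('wrist'); cv2.imwrite('pics/w1.png',p['image'][:,:,::-1])
import pickle
ms={t:arm.silhouettes(t,p) for t in ['blue_can','red_can','yellow_tin','card_blue','card_red','bay','jar']}
pickle.dump((p,ms),open('w1.pkl','wb'))
print({k:[(q['p'],q['mask'].sum()) for q in v] for k,v in ms.items()})
"
```

```text
time_s: 4.1
tcp_pos: [518.7, -5.1, 447.7]
ee_rot: [[0.985, 0.171, 0.0], [0.171, -0.985, 0.0], [0.0, -0.0, -1.0]]
force: [0.3, -0.2, -0.5]
opening: 1.0
t 4.1 tcp [518.7  -5.1 447.7] yaw 0.1715 tilt [0. 0.] F [ 0.3 -0.2 -0.5] open 1.0 j [-0.18  0.05  1.62  0.    1.46  1.22]
shift cm [ 1.38 -1.3  -0.23] turn 0.08
{'blue_can': [(0.59, np.int64(4587))], 'red_can': [(0.63, np.int64(4686))], 'yellow_tin': [(0.87, np.int64(2435))], 'card_blue': [(0.82, np.int64(1920))], 'card_red': [(0.87, np.int64(1885)), (0.42, np.int64(11858))], 'bay': [(0.58, np.int64(19073))], 'jar': [(0.87, np.int64(1850)), (0.64, np.int64(12093))]}
```

View pics/w1.png

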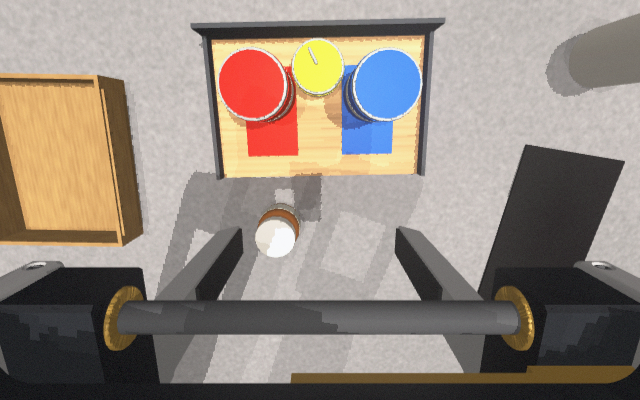

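Run:
```python
from fit import *
import pickle
np.set_printoptions(precision=3,suppress=True)
p,ms=pickle.load(open("w1.pkl","rb"))
M={k:v[0]["mask"] for k,v in ms.items()}
V=lambda t:[(p,M[t].astype(float))]
b,e=fit(V("blue_can"),lambda q:[cyl(q[0],q[1],33,12,122)],[629,-50],[10,10]);print("blue",b,e)
r,e=fit(V("red_can"),lambda q:[cyl(q[0],q[1],33,12,122)],[609,74],[10,10]);print("red",r,e)
y,e=fit(V("yellow_tin"),lambda q:[cyl(q[0],q[1],30,12,52)],[643,15],[10,10]);print("tin",y,e)
print("jar",*fit(V("jar"),lambda q:[cyl(q[0],q[1],28,0,70)],[439,35],[10,10]))
d=b-r; print(np.hypot(*d),np.arctan2(d[0],-d[1]))
can=M["blue_can"]|M["red_can"]|M["yellow_tin"]
can=cv2.dilate(can.astype(np.uint8),np.ones((5,5)))>0
def fitm(m,ign,model,x0,step):
    def cost(q):
        return (np.abs(render(p,model(q))-m)*(~ign)).sum()
    sim=np.array([x0]+[np.array(x0)+np.eye(len(x0))[i]*step[i] for i in range(len(x0))])
    o=minimize(cost,x0,method="Nelder-Mead",options=dict(initial_simplex=sim,xatol=.02,fatol=.02,maxiter=400)); return o.x,o.fun
cr={}
for n,x0 in(("blue",b),("red",r)):
    cr[n],e=fitm(M["card_"+n].astype(float),can,lambda q:[prism(q[0],q[1],q[2],110,66,13,13,-22,0)],[*x0,.17],[5,5,.05]); print("card",n,cr[n],e)
bay=lambda q:[prism(q[0],q[1],q[2],175,270,0,12,-17.5),prism(q[0],q[1],q[2],5,270,0,62,67.5)]+[prism(q[0],q[1],q[2],175,5,0,30,-17.5,s*137.5) for s in(-1,1)]
m=M["bay"]|M["card_blue"]|M["card_red"]
q,e=fitm(m.astype(float),can,bay,[620,12,.17],[10,10,.05]);print("bay",q,e)
im=p["image"][:,:,::-1].copy(); im=cv2.resize(im,None,fx=2,fy=2)
def draw(X,col):
    h=cv2.convexHull(np.round(((proj(p,X)+.5)*2-.5)).astype(np.int32)); cv2.polylines(im,[h],True,col,1)
for X in bay(q): draw(X,(0,255,0))
for c,z0,z1,R in((b,12,122,33),(r,12,122,33),(y,12,52,30)):
    draw(cyl(*c,R,z1,z1),(255,255,255)); draw(cyl(*c,R,z0,z1),(0,0,0))
for n in cr: draw(prism(*cr[n],110,66,13,13,-22,0),(255,255,0))
cv2.imwrite("pics/w1o.png",im[0:520,300:960])
```

```text
blue [630.392 -49.833] 136.90980392156865
red [609.324  72.648] 96.84705882352941
tin [645.027  17.889] 85.13725490196079
jar [444.126  34.769] 312.63529411764705
124.279275170253 0.17034777968535672
card blue [632.937 -48.685   0.192] 34.84705882352941
card red [609.269  72.369   0.177] 63.98039215686275
bay [620.641  12.384   0.192] 1495.7137254901959
```

View pics/w1o.png

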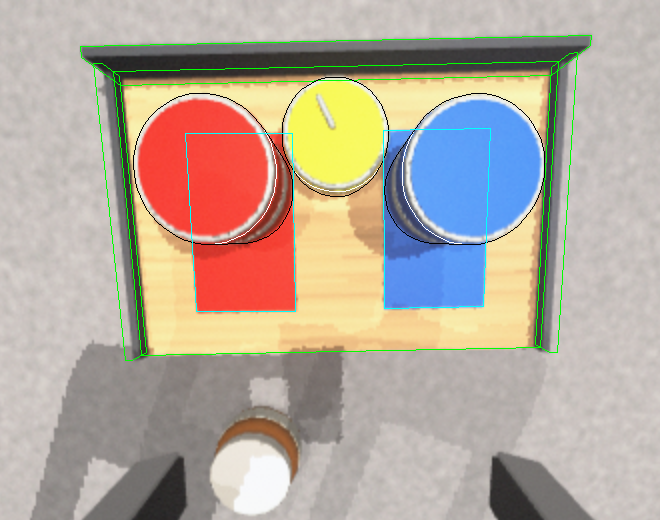

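```bash
python3 -c "
from h import *
plan([630.5,-49.6,350],0.175)"
```

```text
t 4.5 tcp [518.6  -5.2 447.7] yaw 0.1695 tilt [0. 0.] F [-0.7 -0.   0.9] open 1.001 j [-0.18  0.05  1.62  0.    1.46  1.22]
shift cm [10.28  6.26  9.77] turn -0.31
```

```bash
python3 -m handwheel '[[0,2.3,1.4,1,-0.3],[0,3.0,1.8,1.8,0],[0,3,1.8,2,0],[0,2,1.26,2.5,0],[0,0,0,2.4,0],[0,0,0,0,0],[0,0,0,0,0]]'; python3 -c "
from h import *
plan([630.5,-49.6,277],0.175)"
```

```text
time_s: 5.2
tcp_pos: [630.8, -48.9, 350.3]
ee_rot: [[0.985, 0.174, -0.002], [0.174, -0.985, 0.0], [-0.001, -0.001, -1.0]]
force: [-0.5, -0.5, 0.2]
opening: 1.001
t 5.2 tcp [630.8 -48.9 350.3] yaw 0.1749 tilt [-0.0015  0.0004] F [-0.5 -0.5  0.2] open 1.001 j [-0.21  0.37  1.45  0.    1.33  1.18]
shift cm [-0.04  0.06  7.33] turn -0.01
```

```bash
python3 -m handwheel '[[0,0,0.05,0,0],[0,0,0,0,0],[0,0,0,0,0]]' | head -2
python3 - <<'E'
from fit import *
p=arm.read_camera("wrist"); cv2.imwrite("pics/w2.png",p["image"][:,:,::-1])
m=arm.silhouettes("blue_can",p)
print([(q["p"],q["mask"].sum()) for q in m])
E
```

```text
time_s: 5.5
tcp_pos: [631.2, -49.3, 352.5]
[(0.74, np.int64(7268))]
```

View pics/w2.png

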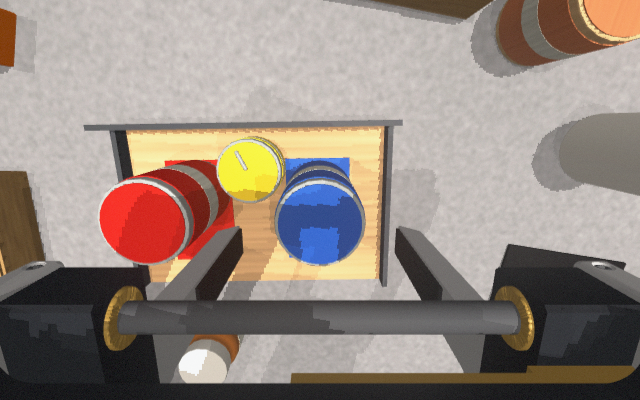

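```bash
python3 -m handwheel '[[0,0,0,1.5,0],[0,0,0,2.5,0],[0,0,0,2.3,0],[0,0,0,1,0],[0,0,0,0,0],[0,0,0,0,0]]' | head -4; python3 -c "
from h import *
plan([630.5,-49.6,277],0.175)"
```

```text
time_s: 6.2
tcp_pos: [631.3, -49.5, 277.8]
ee_rot: [[0.985, 0.174, 0.0], [0.174, -0.985, -0.0], [0.0, 0.0, -1.0]]
force: [1.0, -0.7, 0.5]
t 6.2 tcp [631.3 -49.5 277.8] yaw 0.1748 tilt [ 0.0003 -0.    ] F [ 1.  -0.7  0.5] open 0.997 j [-0.21  0.45  1.5   0.    1.19  1.18]
shift cm [-0.08 -0.    0.08] turn -0.01
```

```bash
python3 -m handwheel '[[0.2,0,0,0,0],[0.26,0,0,0,0],[0.32,0,0,0,0],[0.4,0,0,0,0],[0.5,0,0,0,0],[0.6,0,0,0,0],[0.6,0,0,0,0],[0.6,0,0,0,0]]' 25; python3 -c "
from h import *
plan([630.5,-49.6,277],0.175)"
```

```text
time_s: 7.0
tcp_pos: [631.4, -49.7, 278.4]
ee_rot: [[0.985, 0.174, 0.001], [0.174, -0.985, -0.001], [0.001, 0.001, -1.0]]
force: [-0.3, -2.2, 5.0]
opening: 0.701
t 7.0 tcp [631.4 -49.7 278.4] yaw 0.1747 tilt [ 0.0013 -0.0007] F [-0.3 -2.2  5. ] open 0.701 j [-0.22  0.45  1.5  -0.    1.19  1.18]
shift cm [-0.08 -0.02  0.14] turn -0.01
```

```bash
python3 -m handwheel '[[0.6,0,0,-0.5,0],[0.6,0,0,-1.5,0],[0.6,0,0,-2.5,0],[0.6,0,0,-3,0],[0.6,0,0,-3,0],[0.6,0,0,-1.5,0],[0.6,0,0,0,0]]'; python3 -c "
from h import *
plan([540,-345,390],0.175)"
```

```text
time_s: 7.7
tcp_pos: [631.7, -49.4, 400.9]
ee_rot: [[0.985, 0.174, 0.006], [0.174, -0.985, -0.001], [0.005, 0.002, -1.0]]
force: [0.0, -0.2, -3.6]
opening: 0.699
t 7.7 tcp [631.7 -49.4 400.9] yaw 0.175 tilt [ 0.0057 -0.001 ] F [ 0.  -0.2 -3.6] open 0.699 j [-0.21  0.33  1.39  0.    1.41  1.18]
shift cm [-14.17  27.51   1.09] turn -0.0
```

```bash
python3 -m handwheel '[[0.6,-0.9,1.75,0,0],[0.6,-1.6,3.1,0,0],[0.6,-2,3.9,0,0],[0.6,-2.2,4.2,0,0],[0.6,-2.2,4.3,0,0],[0.6,-2,4,0,0],[0.6,-1.6,3.1,0.5,0],[0.6,-1.1,2.1,0.6,0],[0.6,-0.5,1,0,0],[0.6,0,0,0,0]]'; python3 -c "
from h import *
plan([540,-345,275],0.175)"
```

```text
time_s: 8.7
tcp_pos: [539.1, -345.2, 384.5]
ee_rot: [[0.985, 0.172, -0.003], [0.172, -0.985, 0.003], [-0.002, -0.003, -1.0]]
force: [0.9, 0.8, -3.8]
opening: 0.699
t 8.7 tcp [ 539.1 -345.2  384.5] yaw 0.1726 tilt [-0.0028  0.0025] F [ 0.9  0.8 -3.8] open 0.699 j [-0.7   0.36  1.39  0.    1.4   0.69]
shift cm [ 0.09  0.   10.95] turn -0.14
```

```bash
python3 -m handwheel '[[0.6,0,0,1.5,0],[0.6,0,0,2.5,0],[0.6,0,0,2.5,0],[0.6,0,0,2,0],[0.6,0,0,1.2,0],[0.6,0,0,0.7,0],[0.6,0,0,0,0],[0.6,0,0,0,0]]'; python3 -c "
from h import *
plan([540,-345,270],0.175)
p=arm.read_camera('side'); cv2.imwrite('pics/s3.png',cv2.resize(p['image'][60:260,280:600,::-1],None,fx=2.4,fy=2.4))"
```

```text
time_s: 9.5
tcp_pos: [540.5, -344.2, 283.6]
ee_rot: [[0.985, 0.174, 0.001], [0.174, -0.985, -0.001], [0.001, 0.001, -1.0]]
force: [0.3, -0.3, -3.8]
opening: 0.697
t 9.5 tcp [ 540.5 -344.2  283.6] yaw 0.1753 tilt [ 0.0014 -0.001 ] F [ 0.3 -0.3 -3.8] open 0.697 j [-0.7   0.46  1.48  0.    1.21  0.69]
shift cm [-0.06  0.07  1.36] turn 0.02
```

View pics/s3.png

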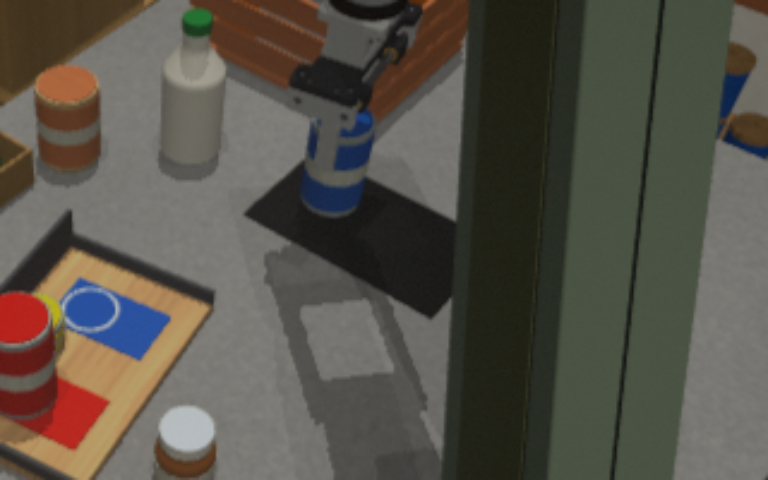

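```bash
python3 -m handwheel '[[0.6,0,0,0.6,0],[0.6,0,0,0.4,0],[0.6,0,0,0.2,0],[0.6,0,0,0.1,0],[0.6,0,0,0,0]]'
```

```text
time_s: 10.05
tcp_pos: [539.8, -344.3, 270.4]
ee_rot: [[0.985, 0.174, -0.0], [0.174, -0.985, 0.0], [-0.0, -0.0, -1.0]]
force: [-2.0, 1.8, 1.9]
opening: 0.699
```

```bash
python3 -m handwheel '[[0.6,0,0,0.05,0],[0.6,0,0,0,0],[0.28,0,0,0,0],[0.2,0,0,0,0],[0,0,0,0,0],[0,0,0,0,0],[0,0,0,0,0]]'; python3 -m handwheel '[[0,0,0,-1,0],[0,0,0,-2,0],[0,0,0,-3,0],[0,0,0,-3.5,0],[0,0,0,-2.5,0],[0,0,0,0,0]]';  python3 -c "
from h import *
plan([609.3,72.6,390],0.175)
p=arm.read_camera('wrist'); cv2.imwrite('pics/w4.png',p['image'][:,:,::-1])"
```

```text
time_s: 10.75
tcp_pos: [540.0, -344.4, 269.0]
ee_rot: [[0.985, 0.174, 0.0], [0.174, -0.985, -0.0], [0.0, 0.0, -1.0]]
force: [-0.4, -0.4, 0.5]
opening: 0.991
time_s: 11.35
tcp_pos: [541.1, -345.1, 395.5]
ee_rot: [[0.985, 0.174, 0.009], [0.174, -0.985, -0.007], [0.007, 0.009, -1.0]]
force: [0.2, -0.9, 0.9]
opening: 0.998
t 11.35 tcp [ 541.1 -345.1  395.5] yaw 0.1749 tilt [ 0.0087 -0.0073] F [ 0.2 -0.9  0.9] open 0.998 j [-0.7   0.35  1.38  0.    1.4   0.69]
shift cm [ 13.99 -39.95   0.55] turn -0.01
```

View pics/w4.png

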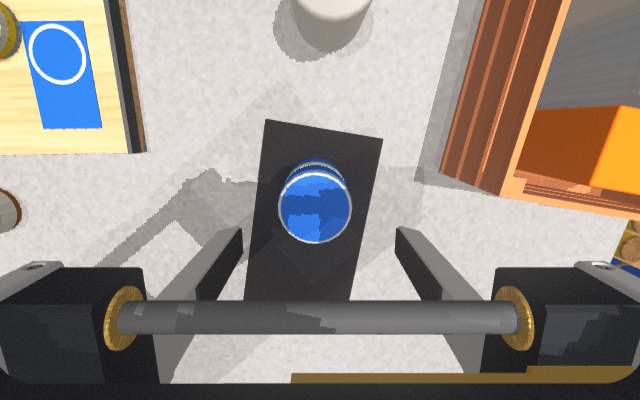

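```bash
python3 -m handwheel '[[0,0.7,-2,0,0],[0,1.2,-3.5,0,0],[0,1.6,-4.6,0,0],[0,1.6,-4.6,0,0],[0,1.6,-4.6,0,0],[0,1.6,-4.6,0,0],[0,1.6,-4.6,0,0],[0,1.6,-4.6,0,0],[0,1.3,-3.7,1,0],[0,0.8,-2.1,1.5,0]]';  python3 -c "
from h import *
plan([609.3,72.6,350],0.175)"
```

```text
time_s: 12.4
tcp_pos: [605.2, 67.0, 362.5]
ee_rot: [[0.984, 0.178, -0.002], [0.178, -0.984, 0.001], [-0.002, -0.002, -1.0]]
force: [0.1, -0.6, -0.4]
opening: 0.999
t 12.4 tcp [605.2  67.  362.5] yaw 0.1786 tilt [-0.0021  0.0014] F [ 0.1 -0.6 -0.4] open 0.999 j [-0.03  0.31  1.5   0.    1.33  1.36]
shift cm [ 0.51 -0.48  1.25] turn 0.21
```

```bash
python3 -m handwheel '[[0,0.3,-0.3,0,0],[0,0,0,0,0],[0,0,0,0,0]]';  python3 -c "
from h import *
plan([609.3,72.6,278],0.175)
p=arm.read_camera('wrist'); cv2.imwrite('pics/w5.png',p['image'][:,:,::-1])"
```

```text
time_s: 12.7
tcp_pos: [608.5, 65.2, 363.9]
ee_rot: [[0.985, 0.173, -0.001], [0.173, -0.985, -0.0], [-0.001, 0.0, -1.0]]
force: [-0.5, 0.3, -0.6]
opening: 0.998
t 12.7 tcp [608.5  65.2 363.9] yaw 0.174 tilt [-0.0008 -0.0005] F [-0.5  0.3 -0.6] open 0.998 j [-0.03  0.32  1.49 -0.    1.34  1.36]
shift cm [ 0.21 -0.72  8.59] turn -0.06
```

View pics/w5.png

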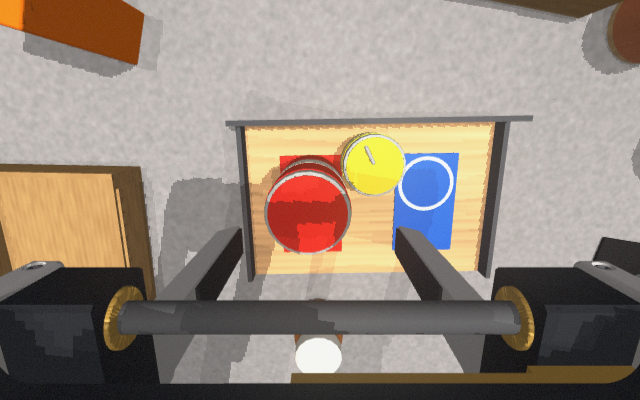

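```bash
python3 -m handwheel '[[0,0.2,-0.75,0,0],[0,0,0,1.5,0],[0,0,0,2.5,0],[0,0,0,2.5,0],[0,0,0,1.6,0],[0,0,0,0.5,0],[0,0,0,0,0],[0,0,0,0,0]]';  python3 -c "
from h import *
plan([609.3,72.6,278],0.175)"
```

```text
time_s: 13.55
tcp_pos: [609.9, 73.6, 279.2]
ee_rot: [[0.985, 0.174, 0.002], [0.174, -0.985, -0.0], [0.002, 0.0, -1.0]]
force: [-0.1, 0.1, -0.6]
opening: 1.0
t 13.55 tcp [609.9  73.6 279.2] yaw 0.1747 tilt [ 0.002  -0.0001] F [-0.1  0.1 -0.6] open 1.0 j [-0.02  0.41  1.55 -0.    1.18  1.38]
shift cm [-0.08  0.08  0.12] turn -0.02
```

```bash
python3 -m handwheel '[[0.2,0,0,0,0],[0.26,0,0,0,0],[0.32,0,0,0,0],[0.4,0,0,0,0],[0.5,0,0,0,0],[0.6,0,0,0,0],[0.6,0,0,0,0],[0.6,0,0,0,0]]' 25;python3 -c "
from h import *
plan([609.3,72.6,278],0.175)";  python3 -m handwheel '[[0.6,0,0,-0.5,0],[0.6,0,0,-1.5,0],[0.6,0,0,-2.5,0],[0.6,0,0,-3,0],[0.6,0,0,-3,0],[0.6,0,0,-1.5,0],[0.6,0,0,0,0]]'; python3 -c "
from h import *
plan([430,-346,390],0.175)"
```

```text
time_s: 14.35
tcp_pos: [609.5, 73.7, 278.6]
ee_rot: [[0.985, 0.174, 0.001], [0.174, -0.985, 0.0], [0.001, 0.0, -1.0]]
force: [-0.6, 1.4, 3.6]
opening: 0.701
t 14.35 tcp [609.5  73.7 278.6] yaw 0.1749 tilt [0.0007 0.    ] F [-0.6  1.4  3.6] open 0.701 j [-0.02  0.41  1.55  0.    1.18  1.38]
shift cm [-0.04  0.11  0.06] turn -0.01
time_s: 15.05
tcp_pos: [610.0, 73.6, 401.5]
ee_rot: [[0.985, 0.174, 0.006], [0.174, -0.985, -0.0], [0.006, 0.001, -1.0]]
force: [0.2, -0.3, -3.0]
opening: 0.7
t 15.05 tcp [610.   73.6 401.5] yaw 0.1748 tilt [ 0.0063 -0.0001] F [ 0.2 -0.3 -3. ] open 0.7 j [-0.02  0.29  1.45  0.    1.4   1.38]
shift cm [-25.02  38.19   1.15] turn -0.01
```

```bash
python3 -m handwheel '[[0.6,-1.1,1.7,0,0],[0.6,-1.9,2.9,0,0],[0.6,-2.6,4,0,0],[0.6,-2.7,4.1,0,0],[0.6,-2.7,4.1,0,0],[0.6,-2.7,4.1,0,0],[0.6,-2.7,4.1,0,0],[0.6,-2.7,4.1,0,0],[0.6,-2.4,3.6,0,0],[0.6,-1.6,2.5,0,0]]'; python3 -m handwheel '[[0.6,-0.9,1.4,0,0],[0.6,0,0,0,0],[0.6,0,0,0,0]]'; python3 -c "
from h import *
plan([430,-346,280],0.175)"
```

```text
time_s: 16.05
tcp_pos: [441.0, -315.2, 395.9]
ee_rot: [[0.985, 0.171, -0.003], [0.171, -0.985, 0.002], [-0.003, -0.003, -1.0]]
force: [0.5, 0.6, -3.9]
opening: 0.698
time_s: 16.35
tcp_pos: [436.7, -327.7, 397.1]
ee_rot: [[0.985, 0.174, -0.001], [0.174, -0.985, 0.003], [-0.001, -0.003, -1.0]]
force: [-0.3, 0.4, -2.8]
opening: 0.698
t 16.35 tcp [ 436.7 -327.7  397.1] yaw 0.1748 tilt [-0.001   0.0026] F [-0.3  0.4 -2.8] open 0.698 j [-0.8   0.15  1.62  0.    1.37  0.59]
shift cm [-0.98  1.68 11.71] turn -0.01
```

```bash
python3 -m handwheel '[[0.6,-0.95,1.7,0,0],[0.6,0,0,1.5,0],[0.6,0,0,2.5,0],[0.6,0,0,2.7,0],[0.6,0,0,2.5,0],[0.6,0,0,1.5,0],[0.6,0,0,0.8,0],[0.6,0,0,0,0],[0.6,0,0,0,0]]'; python3 -c "
from h import *
plan([430,-346,270],0.175)"
```

```text
time_s: 17.25
tcp_pos: [430.8, -347.0, 284.0]
ee_rot: [[0.985, 0.174, 0.001], [0.174, -0.985, -0.001], [0.001, 0.001, -1.0]]
force: [-0.0, -0.2, -2.7]
opening: 0.699
t 17.25 tcp [ 430.8 -347.   284. ] yaw 0.1752 tilt [ 0.0013 -0.0012] F [-0.  -0.2 -2.7] open 0.699 j [-0.83  0.29  1.71  0.    1.14  0.56]
shift cm [-0.06 -0.11  1.4 ] turn 0.01
```

```bash
python3 -m handwheel '[[0.6,0,0,0.6,0],[0.6,0,0,0.4,0],[0.6,0,0,0.2,0],[0.6,0,0,0.1,0],[0.6,0,0,0.1,0],[0.6,0,0,0,0]]'
```

```text
time_s: 17.85
tcp_pos: [430.2, -347.0, 270.6]
ee_rot: [[0.985, 0.174, -0.0], [0.174, -0.985, 0.0], [-0.0, -0.0, -1.0]]
force: [-2.4, 3.1, 5.6]
opening: 0.701
```

Contact (force went from -2.7 to +5.6 N). Release and rise.

```bash
python3 -m handwheel '[[0.6,0,0,0,0],[0.28,0,0,0,0],[0.2,0,0,0,0],[0,0,0,0,0],[0,0,0,0,0],[0,0,0,0,0]]'; python3 -m handwheel '[[0,0,0,-1,0],[0,0,0,-2,0],[0,0,0,-3,0],[0,0,0,-3.5,0],[0,0,0,-3.5,0],[0,0,0,0,0]]';  python3 -c "
from h import *
plan([645,17.5,390],0.175)
p=arm.read_camera('wrist'); cv2.imwrite('pics/w6.png',p['image'][:,:,::-1])
p=arm.read_camera('top'); cv2.imwrite('pics/t6.png',p['image'][:,:,::-1])"
```

```text
time_s: 18.45
tcp_pos: [430.3, -347.0, 269.1]
ee_rot: [[0.985, 0.174, 0.0], [0.174, -0.985, -0.0], [0.0, 0.0, -1.0]]
force: [0.0, 1.3, -0.6]
opening: 0.994
time_s: 19.05
tcp_pos: [431.5, -348.2, 406.4]
ee_rot: [[0.985, 0.174, 0.009], [0.174, -0.985, -0.01], [0.007, 0.011, -1.0]]
force: [0.3, -0.0, 0.3]
opening: 1.002
t 19.05 tcp [ 431.5 -348.2  406.4] yaw 0.1749 tilt [ 0.0088 -0.0097] F [ 0.3 -0.   0.3] open 1.002 j [-0.84  0.16  1.6   0.    1.38  0.56]
shift cm [ 27.39 -32.29   1.64] turn -0.0
```

View pics/w6.png

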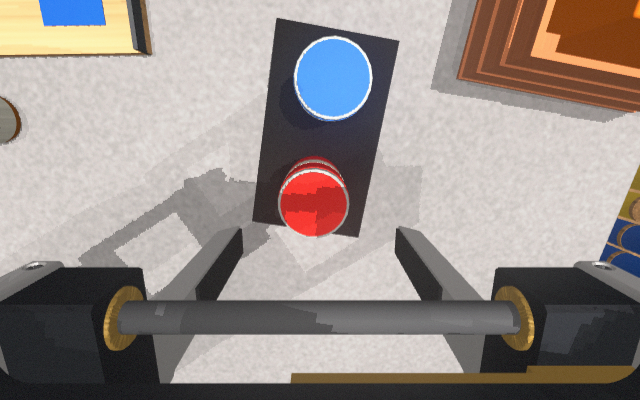

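View pics/t6.png

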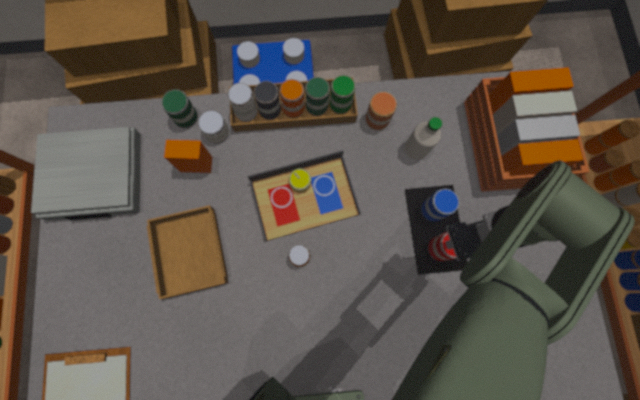

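```bash
python3 -m handwheel '[[0,1,-2,0,0],[0,1.6,-3.2,-0.4,0],[0,2,-4.4,-0.5,0],[0,2,-4.4,-0.5,0],[0,2,-4.4,-0.5,0],[0,2,-4.4,-0.5,0],[0,2,-4.4,-0.5,0],[0,1.7,-3.4,0,0],[0,1,-2,0,0],[0,0.4,-0.6,0,0]]'; python3 -m handwheel '[[0,0,0,0,0],[0,0,0,0,0],[0,0,0,0,0]]';  python3 -c "
from h import *
import pickle
plan([645,17.5,390],0.175)
p=arm.read_camera('wrist'); cv2.imwrite('pics/w7.png',p['image'][:,:,::-1])
m=arm.silhouettes('yellow_tin',p); print([(q['p'],q['mask'].sum()) for q in m])
pickle.dump((p,{k:arm.silhouettes(k,p) for k in ['yellow_tin','card_blue','card_red','box']}),open('w7.pkl','wb'))"
```

```text
time_s: 20.15
tcp_pos: [526.8, 9.6, 426.2]
ee_rot: [[0.984, 0.177, -0.004], [0.177, -0.984, 0.001], [-0.003, -0.002, -1.0]]
force: [0.4, -0.9, -0.2]
opening: 1.0
time_s: 20.45
tcp_pos: [526.9, 6.1, 427.7]
ee_rot: [[0.985, 0.172, -0.001], [0.172, -0.985, -0.0], [-0.001, 0.0, -1.0]]
force: [0.0, 0.3, 0.4]
opening: 1.001
t 20.45 tcp [526.9   6.1 427.7] yaw 0.1729 tilt [-0.001  -0.0003] F [0.  0.3 0.4] open 1.001 j [-0.15  0.09  1.63 -0.    1.43  1.25]
shift cm [11.83  0.91  3.77] turn -0.12
[(0.66, np.int64(2700))]
```

View pics/w7.png

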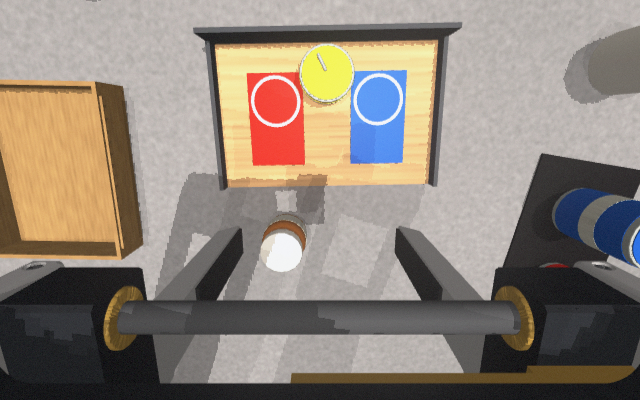

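```bash
cat > rings.py <<'E'
from fit import *
def rings(p):
    im=p["image"].astype(int); out={}
    mn=im.min(2); mx=im.max(2)
    for n,guess in (("red",(609.5,73)),("blue",(631,-49.6))):
        u,v=proj(p,[[*guess,13]])[0]
        yy,xx=np.mgrid[:400,:640]
        w=(np.hypot(xx-u,yy-v)<38)
        # white-ness over the card: low colour channel rises to white on the ring
        ch=im[:,:,1] if n=="red" else im[:,:,0]
        sat=mx-mn
        m=w&(ch>150)&(sat<70)
        k,lab,st,c=cv2.connectedComponentsWithStats(m.astype(np.uint8),connectivity=8)
        i=1+np.argmax(st[1:,4])
        ys,xs=np.nonzero(lab==i)
        W=ray(p,np.c_[xs,ys],13)[:,:2]
        # circle fit
        A=np.c_[2*W,np.ones(len(W))]; s=np.linalg.lstsq(A,(W**2).sum(1),rcond=None)[0]
        r=np.sqrt(s[2]+s[0]**2+s[1]**2)
        out[n]=(s[:2],r,len(W))
    return out
E
python3 - <<'E'
from rings import *
import pickle
np.set_printoptions(precision=3,suppress=True)
p,ms=pickle.load(open("w7.pkl","rb"))
print(rings(p))
print("tin",*fit([(p,ms["yellow_tin"][0]["mask"].astype(float))],lambda q:[cyl(q[0],q[1],30,12,52)],[645,18],[10,10]))
for n,x0 in(("blue",(631,-49)),("red",(609,73))):
    print(n,*fit([(p,ms["card_"+n][0]["mask"].astype(float))],lambda q:[prism(q[0],q[1],q[2],110,66,13,13,-22,0)],[*x0,.17],[5,5,.05]))
E
```

```text
{'red': (array([609.061,  73.181]), np.float64(27.96384028872404), 480), 'blue': (array([632.81 , -48.628]), np.float64(28.00134596892895), 494)}
tin [645.243  17.797] 66.45882352941176
blue [631.954 -48.88    0.201] 169.16078431372546
red [609.006  72.954   0.196] 147.22745098039215
```

```bash
python3 -m handwheel '[[0,2,0.1,1,-1],[0,3,0.1,2,0],[0,3,0.2,2.5,0],[0,2.5,0.2,3,0],[0,1.3,0.1,3,0],[0,0,0,1.5,0],[0,0,0,0,0],[0,0,0,0,0]]';  python3 -c "
from h import *
plan([645.2,17.8,215],0.190)
p=arm.read_camera('wrist'); cv2.imwrite('pics/w8.png',p['image'][:,:,::-1])"
```

```text
time_s: 21.55
tcp_pos: [644.0, 22.5, 298.9]
ee_rot: [[0.982, 0.191, 0.0], [0.191, -0.982, -0.0], [0.0, 0.0, -1.0]]
force: [0.8, -0.1, 0.9]
opening: 1.0
t 21.55 tcp [644.   22.5 298.9] yaw 0.1921 tilt [ 0.0002 -0.0001] F [ 0.8 -0.1  0.9] open 1.0 j [-0.1   0.45  1.45 -0.    1.24  1.28]
shift cm [0.03 0.49 8.39] turn 0.12
```

View pics/w8.png

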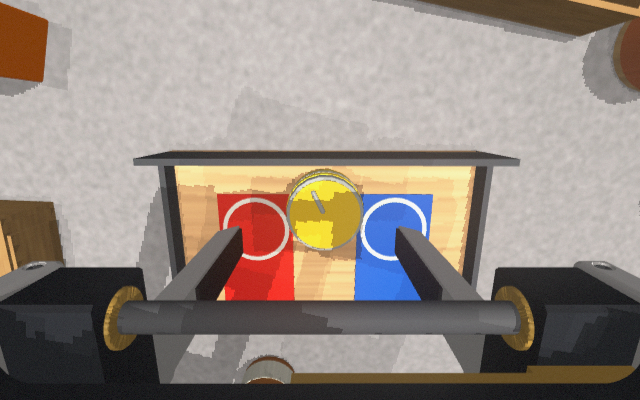

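```bash
python3 -m handwheel '[[0,0.05,0.48,0,0],[0,0,0,1.5,0],[0,0,0,2.5,0],[0,0,0,2.3,0],[0,0,0,1.3,0],[0,0,0,0.5,0],[0,0,0,0,0],[0,0,0,0,0]]';  python3 -c "
from h import *
plan([645.2,17.8,215],0.190)"
```

```text
time_s: 22.4
tcp_pos: [646.3, 18.0, 218.2]
ee_rot: [[0.982, 0.191, 0.002], [0.191, -0.982, -0.0], [0.002, 0.001, -1.0]]
force: [1.2, -0.2, -0.4]
opening: 0.996
t 22.4 tcp [646.3  18.  218.2] yaw 0.1922 tilt [ 0.002  -0.0002] F [ 1.2 -0.2 -0.4] open 0.996 j [-0.11  0.55  1.49  0.    1.1   1.27]
shift cm [-0.11 -0.    0.32] turn 0.13
```

```bash
python3 -m handwheel '[[0,-0.05,0,0.3,0],[0.2,0,0,0,0],[0.3,0,0,0,0],[0.36,0,0,0,0],[0.42,0,0,0,0],[0.5,0,0,0,0],[0.6,0,0,0,0],[0.6,0,0,0,0],[0.6,0,0,0,0]]' 20; python3 -c "
from h import *
plan([645.2,17.8,215],0.190)"; python3 -m handwheel '[[0.6,0,0,-0.5,0],[0.6,0,0,-1.5,0],[0.6,0,0,-2.5,0],[0.6,0,0,-3,0],[0.6,0,0,-3.5,0],[0.6,0,0,-3,0],[0.6,0,0,-2,0],[0.6,0,0,0,0]]'; python3 -c "
from h import *
plan([478,332,330],0.15)
p=arm.read_camera('wrist'); cv2.imwrite('pics/w9.png',p['image'][:,:,::-1])"
```

```text
time_s: 23.3
tcp_pos: [645.3, 17.9, 214.3]
ee_rot: [[0.982, 0.191, 0.0], [0.191, -0.982, 0.0], [0.0, 0.0, -1.0]]
force: [-0.5, 1.4, 1.7]
opening: 0.633
t 23.3 tcp [645.3  17.9 214.3] yaw 0.1922 tilt [0.0002 0.    ] F [-0.5  1.4  1.7] open 0.633 j [-0.11  0.55  1.49  0.    1.09  1.27]
shift cm [-0.01  0.01 -0.07] turn 0.13
time_s: 24.1
tcp_pos: [646.3, 17.9, 379.9]
ee_rot: [[0.982, 0.191, 0.01], [0.191, -0.982, -0.001], [0.009, 0.003, -1.0]]
force: [-0.8, 0.3, -1.9]
opening: 0.634
t 24.1 tcp [646.3  17.9 379.9] yaw 0.1923 tilt [ 0.0098 -0.001 ] F [-0.8  0.3 -1.9] open 0.634 j [-0.11  0.37  1.38 -0.    1.38  1.27]
shift cm [-10.52 -34.05   4.99] turn 2.42
```

View pics/w9.png

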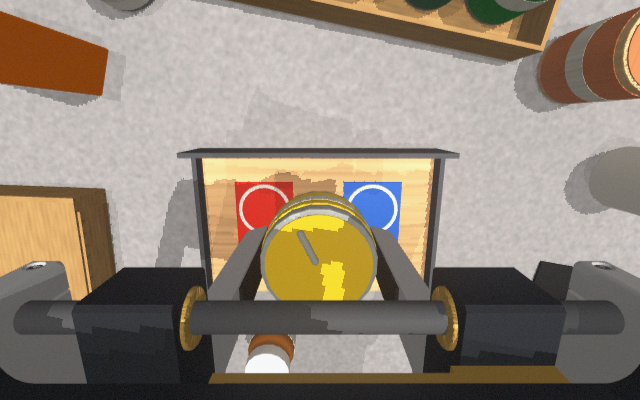

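```bash
python3 -m handwheel '[[0.6,-0.7,-2.2,0,0],[0.6,-1.1,-3.5,0,0],[0.6,-1.4,-4.5,0,0],[0.6,-1.4,-4.5,0,0],[0.6,-1.4,-4.5,0,0],[0.6,-1.4,-4.5,0,0],[0.6,-1.3,-4.2,0,0],[0.6,-1,-3.3,0,0],[0.6,-0.6,-2,0,0],[0.6,-0.2,-0.8,0,0]]'; python3 -m handwheel '[[0.6,0,0,0,0],[0.6,0,0,0,0]]'; python3 -c "
from h import *
plan([478,332,215],0.15)
p=arm.read_camera('wrist'); cv2.imwrite('pics/w10.png',p['image'][:,:,::-1])"
```

```text
time_s: 25.15
tcp_pos: [475.3, 333.1, 372.1]
ee_rot: [[0.981, 0.194, -0.004], [0.194, -0.981, -0.001], [-0.004, 0.001, -1.0]]
force: [0.4, -0.4, -1.9]
opening: 0.637
time_s: 25.35
tcp_pos: [477.5, 330.8, 373.3]
ee_rot: [[0.982, 0.19, -0.001], [0.19, -0.982, -0.001], [-0.001, 0.001, -1.0]]
force: [0.4, -0.4, -0.6]
opening: 0.635
t 25.35 tcp [477.5 330.8 373.3] yaw 0.1916 tilt [-0.0011 -0.0013] F [ 0.4 -0.4 -0.6] open 0.635 j [ 0.46  0.25  1.56 -0.    1.34  1.84]
shift cm [ 0.07 -0.1  15.83] turn 2.39
```

View pics/w10.png

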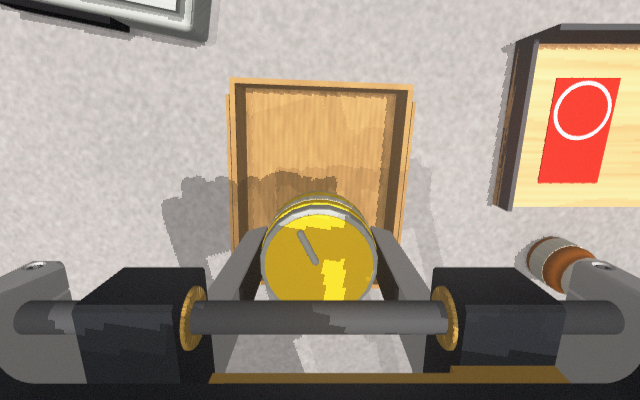

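```bash
python3 -m handwheel '[[0.6,0,0,1.5,1.2],[0.6,0,0,2.5,1.2],[0.6,0,0,3,0],[0.6,0,0,3,0],[0.6,0,0,2.5,0],[0.6,0,0,1.6,0],[0.6,0,0,0.8,0],[0.6,0,0,0,0],[0.6,0,0,0,0]]'; python3 -c "
from h import *
plan([478,332,208],0.15)"
```

```text
time_s: 26.3
tcp_pos: [477.7, 331.4, 225.5]
ee_rot: [[0.989, 0.149, 0.001], [0.149, -0.989, 0.0], [0.001, -0.0, -1.0]]
force: [-0.3, -0.5, -1.7]
opening: 0.636
t 26.3 tcp [477.7 331.4 225.5] yaw 0.1495 tilt [0.0008 0.0004] F [-0.3 -0.5 -1.7] open 0.636 j [ 0.46  0.42  1.66 -0.    1.05  1.88]
shift cm [ 0.03 -0.05  1.75] turn -0.03
```

```bash
python3 -m handwheel '[[0.6,0,0,0.7,0],[0.6,0,0,0.6,0],[0.6,0,0,0.3,0],[0.6,0,0,0.1,0],[0.6,0,0,0,0],[0.6,0,0,0,0]]'; python3 -c "
from h import *
plan([478,332,207],0.15)"
```

```text
time_s: 26.9
tcp_pos: [477.3, 331.7, 208.3]
ee_rot: [[0.989, 0.15, 0.0], [0.15, -0.989, 0.0], [0.0, -0.0, -1.0]]
force: [1.1, -0.1, -0.3]
opening: 0.635
t 26.9 tcp [477.3 331.7 208.3] yaw 0.1504 tilt [0.0003 0.0002] F [ 1.1 -0.1 -0.3] open 0.635 j [0.46 0.45 1.67 0.   1.02 1.88]
shift cm [ 0.07 -0.02  0.13] turn 0.02
```

```bash
python3 -m handwheel '[[0.6,0,0,0.1,0],[0.6,0,0,0.05,0],[0.6,0,0,0,0]]'; python3 -m handwheel '[[0.36,0,0,0,0],[0.3,0,0,0,0],[0.2,0,0,0,0],[0,0,0,0,0],[0,0,0,0,0]]';  python3 -m handwheel '[[0,0,0,-1,0],[0,0,0,-2,0],[0,0,0,-3,0],[0,0,0,-4,0],[0,0,0,-4,0],[0,0,0,-3.5,0],[0,0,0,-1.5,0],[0,0,0,0,0]]'; python3 -c "
from h import *
plan([400,-330,420],0.175)
p=arm.read_camera('wrist'); cv2.imwrite('pics/w11.png',p['image'][:,:,::-1])"
```

```text
time_s: 27.2
tcp_pos: [477.4, 331.8, 207.2]
ee_rot: [[0.989, 0.15, 0.001], [0.15, -0.989, 0.0], [0.001, -0.0, -1.0]]
force: [-0.2, 0.1, 2.3]
opening: 0.634
time_s: 27.7
tcp_pos: [477.2, 331.6, 206.5]
ee_rot: [[0.989, 0.15, -0.0], [0.15, -0.989, -0.0], [-0.0, 0.0, -1.0]]
force: [-0.5, 0.6, -0.2]
opening: 0.918
time_s: 28.5
tcp_pos: [477.8, 332.0, 399.9]
ee_rot: [[0.989, 0.15, 0.006], [0.15, -0.989, 0.003], [0.006, -0.002, -1.0]]
force: [0.8, 0.3, -0.4]
opening: 1.0
t 28.5 tcp [477.8 332.  399.9] yaw 0.1504 tilt [0.0058 0.0029] F [ 0.8  0.3 -0.4] open 1.0 j [0.46 0.22 1.53 0.   1.38 1.88]
shift cm [-17.61  64.28  -2.01] turn -1.41
```

View pics/w11.png

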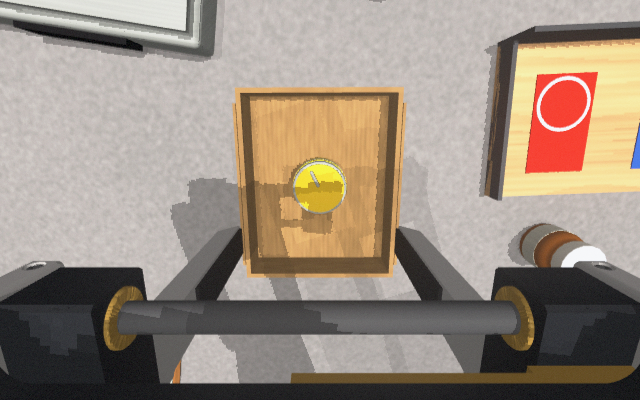

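```bash
python3 -m handwheel '[[0,-0.6,2.2,0,0],[0,-0.9,3.5,-0.5,0],[0,-1.2,4.6,-0.5,0],[0,-1.2,4.6,-0.5,0],[0,-1.2,4.6,-0.5,0],[0,-1.2,4.6,-0.5,0],[0,-1.2,4.6,-0.5,0],[0,-1.2,4.6,0,0],[0,-1.2,4.6,0,0],[0,-1.2,4.6,0,0]]'; python3 -m handwheel '[[0,-1.2,4.6,0,0],[0,-1.2,4.6,0,0],[0,-1.2,4.6,0,0],[0,-1,3.8,0,0],[0,-0.6,2.2,0,0],[0,0,0,0,-1],[0,0,0,0,-1.3],[0,0,0,0,0],[0,0,0,0,0],[0,0,0,0,0]]'; python3 -c "
from h import *
import pickle
plan([410,-345,430],0.19)
p=arm.read_camera('wrist'); cv2.imwrite('pics/w12.png',p['image'][:,:,::-1])
pickle.dump((p,{k:arm.silhouettes(k,p) for k in ['blue_can','red_can','mat']}),open('w12.pkl','wb'))
from fit import *
_,m=pickle.load(open('w12.pkl','rb'))
for k,x0 in (('blue_can',[540,-344]),('red_can',[430,-347])):
    print(k,[(q['p'],q['mask'].sum()) for q in m[k]],*fit([(p,m[k][0]['mask'].astype(float))],lambda q:[cyl(q[0],q[1],33,4,114)],x0,[10,10]))
"
```

```text
time_s: 29.55
tcp_pos: [429.8, -106.7, 423.7]
ee_rot: [[0.989, 0.15, -0.005], [0.15, -0.989, 0.002], [-0.004, -0.003, -1.0]]
force: [0.2, 0.2, -0.1]
opening: 0.996
time_s: 30.55
tcp_pos: [409.6, -307.7, 426.6]
ee_rot: [[0.982, 0.191, -0.0], [0.191, -0.982, 0.0], [0.0, -0.0, -1.0]]
force: [0.3, 0.4, 0.3]
opening: 1.0
t 30.55 tcp [ 409.6 -307.7  426.6] yaw 0.1922 tilt [-0.      0.0002] F [0.3 0.4 0.3] open 1.0 j [-0.81  0.06  1.67  0.    1.42  0.57]
shift cm [-0.68  3.67 -0.34] turn 0.12
blue_can [(0.82, np.int64(5504))] [ 538.00204029 -344.2314142 ] 121.6392156862745
red_can [(0.6, np.int64(4095))] [ 430.94748711 -346.49258172] 116.50980392156863
```

View pics/w12.png

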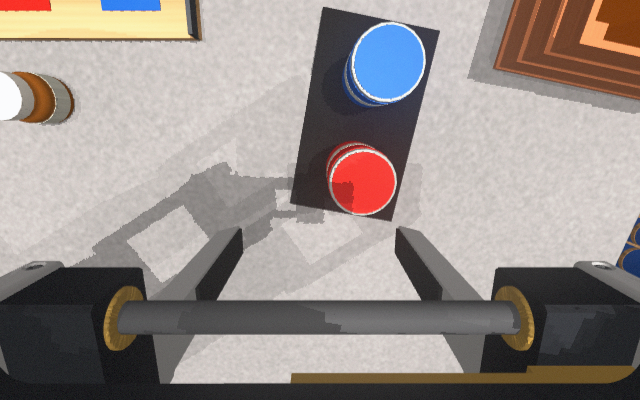

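```bash
python3 -c "
from h import *
plan([430.8,-346.6,350],0.19)"; python3 -m handwheel '[[0,0.5,1.5,0.5,0],[0,0.5,1.7,1.5,0],[0,0.3,1,2.5,0],[0,0,0,2,0],[0,0,0,1,0],[0,0,0,0,0],[0,0,0,0,0]]'; python3 -c "
from h import *
plan([430.8,-346.6,270],0.19)"
```

```text
t 30.75 tcp [ 409.5 -308.4  426.8] yaw 0.1912 tilt [ 0.0003 -0.0003] F [0.6 0.3 0.4] open 0.999 j [-0.81  0.06  1.66  0.    1.42  0.57]
shift cm [1.37 4.16 7.68] turn 0.07
time_s: 31.45
tcp_pos: [430.2, -347.6, 352.4]
ee_rot: [[0.982, 0.189, 0.001], [0.189, -0.982, -0.001], [0.001, 0.001, -1.0]]
force: [0.1, -0.3, 0.4]
opening: 1.0
t 31.45 tcp [ 430.2 -347.6  352.4] yaw 0.1906 tilt [ 0.0007 -0.0007] F [ 0.1 -0.3  0.4] open 1.0 j [-0.84  0.21  1.65  0.    1.28  0.54]
shift cm [ 0.07 -0.08  8.24] turn 0.04
```

```bash
python3 -m handwheel '[[0,0.05,-0.07,0.5,0],[0,0,0,1.5,0],[0,0,0,2.5,0],[0,0,0,2.3,0],[0,0,0,1.3,0],[0,0,0,0,0],[0,0,0,0,0]]';python3 -c "
from h import *
plan([430.8,-346.6,270],0.19)"; python3 -m handwheel '[[0.2,0,0,0,0],[0.26,0,0,0,0],[0.32,0,0,0,0],[0.4,0,0,0,0],[0.5,0,0,0,0],[0.6,0,0,0,0],[0.6,0,0,0,0],[0.6,0,0,0,0]]' 25;python3 -c "
from h import *
plan([430.8,-346.6,270],0.19)"
```

```text
time_s: 32.15
tcp_pos: [430.6, -346.9, 270.9]
ee_rot: [[0.982, 0.189, 0.0], [0.189, -0.982, -0.0], [0.0, 0.0, -1.0]]
force: [0.5, -0.4, 0.9]
opening: 1.003
t 32.15 tcp [ 430.6 -346.9  270.9] yaw 0.1905 tilt [ 0.0002 -0.0002] F [ 0.5 -0.4  0.9] open 1.003 j [-0.83  0.31  1.72  0.    1.12  0.55]
shift cm [ 0.03 -0.03  0.09] turn 0.03
time_s: 32.95
tcp_pos: [430.6, -346.9, 271.2]
ee_rot: [[0.982, 0.189, 0.001], [0.189, -0.982, -0.0], [0.0, 0.001, -1.0]]
force: [-0.5, 2.1, 5.7]
opening: 0.7
t 32.95 tcp [ 430.6 -346.9  271.2] yaw 0.1904 tilt [ 0.0005 -0.0004] F [-0.5  2.1  5.7] open 0.7 j [-0.83  0.31  1.72  0.    1.12  0.55]
shift cm [ 0.03 -0.02  0.12] turn 0.02
```

```bash
python3 -m handwheel '[[0.6,0,0,-0.5,0],[0.6,0,0,-1.5,0],[0.6,0,0,-2.5,0],[0.6,0,0,-3,0],[0.6,0,0,-3.5,0],[0.6,0,0,-2,0],[0.6,0,0,0,0]]'; python3 -c "
from h import *
plan([609,73.1,395],0.19)"
```

```text
time_s: 33.65
tcp_pos: [431.1, -347.5, 405.1]
ee_rot: [[0.982, 0.189, 0.006], [0.189, -0.982, -0.006], [0.004, 0.007, -1.0]]
force: [0.3, -0.4, -2.9]
opening: 0.697
t 33.65 tcp [ 431.1 -347.5  405.1] yaw 0.1905 tilt [ 0.0056 -0.0063] F [ 0.3 -0.4 -2.9] open 0.697 j [-0.83  0.16  1.6  -0.    1.38  0.55]
shift cm [ 25.43 -37.93   1.01] turn 0.03
```

```bash
python3 -m handwheel '[[0.6,1.1,-1.7,0,0],[0.6,1.9,-2.9,0,0],[0.6,2.5,-3.7,0,0],[0.6,2.5,-3.7,0,0],[0.6,2.5,-3.7,0,0],[0.6,2.5,-3.7,0,0],[0.6,2.5,-3.7,0,0],[0.6,2.5,-3.7,0,0],[0.6,2.5,-3.7,0,0],[0.6,2.3,-3.4,0,0]]'; python3 -m handwheel '[[0.6,1.5,-2.2,0,0],[0.6,0.8,-1.2,0,0],[0.6,0,0,0,0],[0.6,0,0,0,0]]'; python3 -c "
from h import *
plan([609,73.1,290],0.19)"
```

```text
time_s: 34.65
tcp_pos: [589.9, 31.4, 398.5]
ee_rot: [[0.982, 0.19, -0.004], [0.19, -0.982, 0.0], [-0.003, -0.001, -1.0]]
force: [1.3, -0.7, -2.3]
opening: 0.699
time_s: 35.05
tcp_pos: [605.8, 66.2, 399.6]
ee_rot: [[0.982, 0.189, -0.002], [0.189, -0.982, -0.001], [-0.003, 0.001, -1.0]]
force: [-0.0, -0.5, -2.5]
opening: 0.701
t 35.05 tcp [605.8  66.2 399.6] yaw 0.1901 tilt [-0.0024 -0.001 ] F [-0.  -0.5 -2.5] open 0.701 j [-0.03  0.28  1.46 -0.    1.4   1.35]
shift cm [ 0.44 -0.62 10.96] turn 0.01
```

```bash
python3 -m handwheel '[[0.6,0.42,-0.62,1,0],[0.6,0,0,2,0],[0.6,0,0,2.5,0],[0.6,0,0,2.5,0],[0.6,0,0,1.8,0],[0.6,0,0,1,0],[0.6,0,0,0,0],[0.6,0,0,0,0],[0.6,0,0,0,0]]'; python3 -c "
from h import *
plan([609,73.1,279],0.19)"
```

```text
time_s: 35.95
tcp_pos: [609.9, 73.7, 294.2]
ee_rot: [[0.982, 0.189, 0.003], [0.189, -0.982, -0.0], [0.003, 0.001, -1.0]]
force: [0.8, 0.1, -3.0]
opening: 0.701
t 35.95 tcp [609.9  73.7 294.2] yaw 0.1901 tilt [ 0.003  -0.0001] F [ 0.8  0.1 -3. ] open 0.701 j [-0.02  0.39  1.54 -0.    1.2   1.36]
shift cm [-0.1   0.04  1.52] turn 0.01
```

```bash
python3 -m handwheel '[[0.6,-0.05,0.04,0.6,0],[0.6,0,0,0.3,0],[0.6,0,0,0,0],[0.6,0,0,0,0],[0.6,0,0,0,0]]'; python3 -c "
from h import *
plan([609,73.1,279],0.19)
p=arm.read_camera('wrist'); cv2.imwrite('pics/w13.png',p['image'][:,:,::-1])"
```

```text
time_s: 36.45
tcp_pos: [608.9, 73.5, 283.8]
ee_rot: [[0.982, 0.189, 0.0], [0.189, -0.982, 0.0], [0.0, 0.0, -1.0]]
force: [0.5, -0.1, -3.4]
opening: 0.698
t 36.45 tcp [608.9  73.5 283.8] yaw 0.1906 tilt [0.0003 0.    ] F [ 0.5 -0.1 -3.4] open 0.698 j [-0.02  0.4   1.55  0.    1.19  1.36]
shift cm [0.01 0.04 0.48] turn 0.03
```

View pics/w13.png

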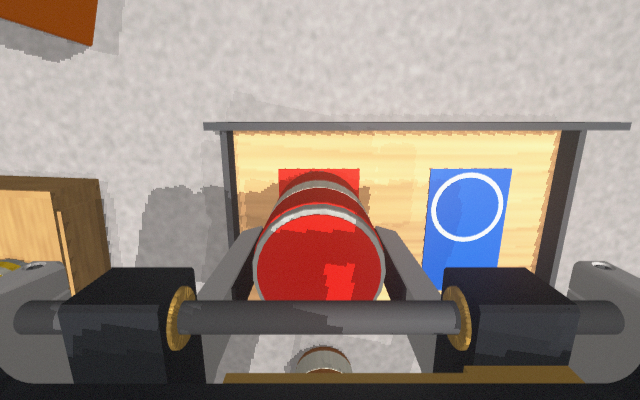

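```bash
python3 -m handwheel '[[0.6,0,0,0.3,0],[0.6,0,0,0.15,0],[0.6,0,0,0.1,0],[0.6,0,0,0.05,0],[0.6,0,0,0,0]]'
```

```text
time_s: 37.0
tcp_pos: [608.9, 73.5, 279.3]
ee_rot: [[0.982, 0.189, 0.0], [0.189, -0.982, -0.0], [0.0, 0.0, -1.0]]
force: [-4.3, 0.3, 5.9]
opening: 0.699
```

```bash
python3 -m handwheel '[[0.34,0,0,0,0],[0.28,0,0,0,0],[0.2,0,0,0,0],[0,0,0,0,0],[0,0,0,0,0],[0,0,0,0,0]]'; python3 -m handwheel '[[0,0,0,-1,0],[0,0,0,-2,0],[0,0,0,-3,0],[0,0,0,-3.5,0],[0,0,0,-3.5,0],[0,-2,0,-2,0],[0,-3,0,0,0],[0,-2,0,0,0],[0,0,0,0,0],[0,0,0,0,0]]';  python3 - <<'E'
from rings import *
plan([538.5,-344.3,390],0.19)
p=arm.read_camera('wrist'); cv2.imwrite('pics/w14.png',p['image'][:,:,::-1])
m=arm.silhouettes('red_can',p)
print(*fit([(p,m[0]['mask'].astype(float))],lambda q:[cyl(q[0],q[1],33,13,123)],[609,73],[10,10]))
print(rings(p)["blue"])
E
```

```text
time_s: 37.6
tcp_pos: [608.8, 73.4, 277.5]
ee_rot: [[0.982, 0.189, -0.0], [0.189, -0.982, 0.0], [-0.0, -0.0, -1.0]]
force: [0.5, 0.0, -1.3]
opening: 0.993
time_s: 38.6
tcp_pos: [540.2, 60.2, 428.5]
ee_rot: [[0.982, 0.189, 0.002], [0.189, -0.982, 0.0], [0.002, 0.0, -1.0]]
force: [0.1, 0.7, 1.4]
opening: 0.999
t 38.6 tcp [540.2  60.2 428.5] yaw 0.1903 tilt [0.002 0.   ] F [0.1 0.7 1.4] open 0.999 j [-0.05  0.12  1.59  0.    1.43  1.33]
shift cm [-7.82 39.68  3.85] turn 0.02
[608.20950387  72.87791744] 165.56470588235294
(array([632.87118791, -48.64774416]), np.float64(28.006669264833658), 474)
```

View pics/w14.png

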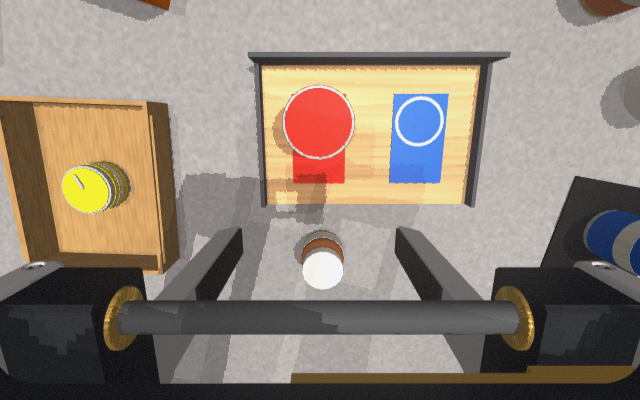

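```bash
python3 -m handwheel '[[0,-0.4,2,0,0],[0,-0.7,3.5,0,0],[0,-0.9,4.6,0,0],[0,-0.9,4.6,0.5,0],[0,-0.9,4.6,0.5,0],[0,-0.9,4.6,0.5,0],[0,-0.9,4.6,0.5,0],[0,-0.9,4.6,0.5,0],[0,-0.7,3.6,0,0],[0,-0.5,2.4,0,0]]'; python3 -m handwheel '[[0,-0.1,0.6,0,0],[0,0,0,0,0],[0,0,0,0,0],[0,0,0,0,0]]'
python3 - <<'E'
from fit import *
plan([538.8,-344.3,350],0.19)
p=arm.read_camera('wrist'); cv2.imwrite('pics/w15.png',p['image'][:,:,::-1])
m=arm.silhouettes('blue_can',p)
print(*fit([(p,m[0]['mask'].astype(float))],lambda q:[cyl(q[0],q[1],33,4,114)],[539,-344],[10,10]))
E
```

```text
time_s: 39.7
tcp_pos: [538.7, -341.7, 401.5]
ee_rot: [[0.982, 0.187, -0.001], [0.187, -0.982, 0.0], [-0.001, -0.0, -1.0]]
force: [0.4, -0.1, -0.5]
opening: 1.001
time_s: 40.1
tcp_pos: [539.1, -342.9, 402.7]
ee_rot: [[0.982, 0.191, -0.0], [0.191, -0.982, 0.001], [0.0, -0.001, -1.0]]
force: [0.7, -0.3, -0.9]
opening: 1.001
t 40.1 tcp [ 539.1 -342.9  402.7] yaw 0.1924 tilt [-0.0001  0.0006] F [ 0.7 -0.3 -0.9] open 1.001 j [-0.7   0.34  1.38  0.    1.42  0.68]
shift cm [-0.06  0.13  5.27] turn 0.14
[ 539.74977513 -344.8832469 ] 144.45882352941175
```

```bash
python3 -m handwheel '[[0,0,0.16,1.5,0],[0,0,0,2.5,0],[0,0,0,3,0],[0,0,0,3,0],[0,0,0,2.2,0],[0,0,0,1,0],[0,0,0,0,0],[0,0,0,0,0]]';python3 -c "
from h import *
plan([539.2,-344.6,270],0.19)"; python3 -m handwheel '[[0.2,0,0,0,0],[0.26,0,0,0,0],[0.32,0,0,0,0],[0.4,0,0,0,0],[0.5,0,0,0,0],[0.6,0,0,0,0],[0.6,0,0,0,0],[0.6,0,0,0,0]]' 25;python3 -c "
from h import *
plan([539.2,-344.6,270],0.19)"
```

```text
time_s: 41.0
tcp_pos: [539.3, -346.1, 271.3]
ee_rot: [[0.982, 0.19, 0.001], [0.19, -0.982, -0.001], [0.001, 0.001, -1.0]]
force: [-0.1, 0.0, 0.1]
opening: 1.0
t 41.0 tcp [ 539.3 -346.1  271.3] yaw 0.1907 tilt [ 0.001  -0.0008] F [-0.1  0.   0.1] open 1.0 j [-0.71  0.47  1.48  0.    1.19  0.67]
shift cm [ 0.02 -0.15  0.13] turn 0.04
time_s: 41.8
tcp_pos: [539.1, -345.5, 271.4]
ee_rot: [[0.982, 0.189, 0.0], [0.189, -0.982, 0.001], [0.0, -0.001, -1.0]]
force: [-0.3, 4.5, 6.1]
opening: 0.702
t 41.8 tcp [ 539.1 -345.5  271.4] yaw 0.1907 tilt [0.0002 0.001 ] F [-0.3  4.5  6.1] open 0.702 j [-0.71  0.47  1.48  0.    1.19  0.67]
shift cm [ 0.03 -0.09  0.14] turn 0.04
```

```bash
python3 -m handwheel '[[0.6,0,0,-0.5,0],[0.6,0,0,-1.5,0],[0.6,0,0,-2.5,0],[0.6,0,0,-3,0],[0.6,0,0,-3.5,0],[0.6,0,0,-2,0],[0.6,0,0,0,0]]'; python3 -c "
from h import *
plan([632.8,-48.7,395],0.19)"
```

```text
time_s: 42.5
tcp_pos: [539.7, -347.0, 405.9]
ee_rot: [[0.982, 0.189, 0.007], [0.189, -0.982, -0.007], [0.006, 0.008, -1.0]]
force: [0.5, -0.0, -2.1]
opening: 0.699
t 42.5 tcp [ 539.7 -347.   405.9] yaw 0.1903 tilt [ 0.0071 -0.0067] F [ 0.5 -0.  -2.1] open 0.699 j [-0.71  0.34  1.37 -0.    1.42  0.67]
shift cm [ 14.78 -27.53   1.09] turn 0.02
```

```bash
python3 -m handwheel '[[0.6,0.9,-1.7,0,0],[0.6,1.6,-3,0,0],[0.6,2,-3.8,0,0],[0.6,2.1,-4,0,0],[0.6,2.1,-4,0,0],[0.6,2.1,-3.9,0,0],[0.6,1.8,-3.2,0,0],[0.6,1.2,-2.2,0,0],[0.6,0.7,-1.3,0,0],[0.6,0,0,0,0]]'; python3 -m handwheel '[[0.6,0,0,0.5,0],[0.6,0,0,0,0],[0.6,0,0,0,0]]'; python3 -c "
from h import *
plan([632.8,-48.7,290],0.19)"
```

```text
time_s: 43.5
tcp_pos: [629.8, -50.0, 398.5]
ee_rot: [[0.981, 0.193, -0.003], [0.193, -0.981, 0.001], [-0.003, -0.002, -1.0]]
force: [-1.0, -0.4, -3.4]
opening: 0.697
time_s: 43.8
tcp_pos: [629.6, -53.9, 395.0]
ee_rot: [[0.982, 0.187, -0.001], [0.187, -0.982, -0.0], [-0.001, -0.0, -1.0]]
force: [0.9, 0.2, -3.8]
opening: 0.699
t 43.8 tcp [629.6 -53.9 395. ] yaw 0.1884 tilt [-0.0013 -0.0001] F [ 0.9  0.2 -3.8] open 0.699 j [-0.22  0.33  1.4  -0.    1.41  1.16]
shift cm [ 0.41 -0.45 10.5 ] turn -0.09
```

```bash
python3 -m handwheel '[[0.6,0.4,-0.45,1,0],[0.6,0,0,2,0],[0.6,0,0,2.5,0],[0.6,0,0,2.5,0],[0.6,0,0,1.6,0],[0.6,0,0,0.8,0],[0.6,0,0,0,0],[0.6,0,0,0,0],[0.6,0,0,0,0]]'; python3 -c "
from h import *
plan([632.8,-48.7,279],0.19)"
```

```text
time_s: 44.7
tcp_pos: [633.9, -47.4, 293.5]
ee_rot: [[0.982, 0.189, 0.003], [0.189, -0.982, -0.001], [0.003, 0.001, -1.0]]
force: [-0.5, -0.7, -3.6]
opening: 0.698
t 44.7 tcp [633.9 -47.4 293.5] yaw 0.1905 tilt [ 0.0034 -0.0007] F [-0.5 -0.7 -3.6] open 0.698 j [-0.21  0.44  1.48  0.    1.22  1.17]
shift cm [-0.13  0.1   1.45] turn 0.03
```

```bash
python3 -m handwheel '[[0.6,-0.08,0.12,0.6,0],[0.6,0,0,0.3,0],[0.6,0,0,0,0],[0.6,0,0,0,0],[0.6,0,0,0,0]]'; python3 -c "
from h import *
plan([632.8,-48.7,279],0.19)
p=arm.read_camera('wrist'); cv2.imwrite('pics/w16.png',p['image'][:,:,::-1])"
```

```text
time_s: 45.2
tcp_pos: [632.6, -48.6, 282.7]
ee_rot: [[0.982, 0.189, 0.0], [0.189, -0.982, -0.0], [0.0, 0.0, -1.0]]
force: [0.6, -0.8, -3.6]
opening: 0.699
t 45.2 tcp [632.6 -48.6 282.7] yaw 0.1904 tilt [ 0.0002 -0.    ] F [ 0.6 -0.8 -3.6] open 0.699 j [-0.21  0.45  1.49  0.    1.2   1.17]
shift cm [0.02 0.01 0.37] turn 0.02
```

View pics/w16.png

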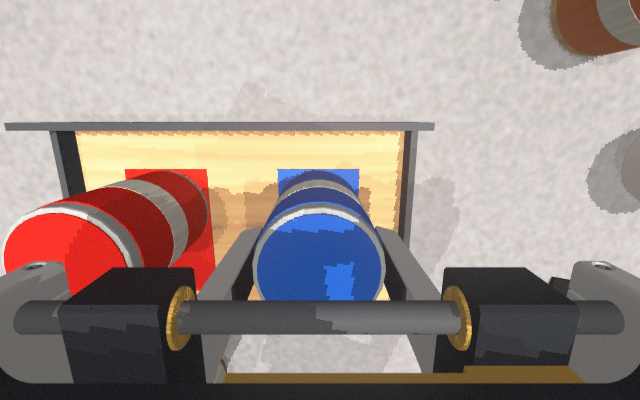

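```bash
python3 -m handwheel '[[0.6,0,0,0.2,0],[0.6,0,0,0.1,0],[0.6,0,0,0.1,0],[0.6,0,0,0,0]]'
```

```text
time_s: 45.65
tcp_pos: [632.6, -48.5, 279.4]
ee_rot: [[0.982, 0.189, 0.0], [0.189, -0.982, 0.0], [0.0, 0.0, -1.0]]
force: [-2.0, 1.0, 1.6]
opening: 0.699
```

```bash
python3 -m handwheel '[[0.6,0,0,0.05,0],[0.34,0,0,0,0],[0.28,0,0,0,0],[0.2,0,0,0,0],[0,0,0,0,0],[0,0,0,0,0],[0,0,0,0,0]]'; python3 -m handwheel '[[0,0,0,-1,0],[0,0,0,-2,0],[0,0,0,-3,0],[0,0,0,-3.5,0],[0,0,0,-3.5,0],[0,-2,0,-3,0],[0,-4,-1.5,0,0],[0,-3,-1.5,0,0],[0,-1.5,-1,0,0],[0,0,0,0,0]]'; python3 -m handwheel '[[0,0,0,0,0],[0,0,0,0,0]]'
python3 - <<'E'
from rings import *
plan()
p=arm.read_camera('wrist'); cv2.imwrite('pics/w17.png',p['image'][:,:,::-1])
for k,x0 in (('red_can',[609,73]),('blue_can',[632.8,-48.7])):
    m=arm.silhouettes(k,p)
    print(k,*fit([(p,m[0]['mask'].astype(float))],lambda q:[cyl(q[0],q[1],33,13,123)],x0,[10,10]))
p=arm.read_camera('side'); cv2.imwrite('pics/s17.png',p['image'][:,:,::-1])
p=arm.read_camera('top'); cv2.imwrite('pics/t17.png',p['image'][:,:,::-1])
E
```

```text
time_s: 46.35
tcp_pos: [632.6, -48.7, 278.0]
ee_rot: [[0.982, 0.189, 0.0], [0.189, -0.982, -0.0], [0.0, 0.0, -1.0]]
force: [0.1, -0.3, 0.4]
opening: 0.992
time_s: 47.35
tcp_pos: [520.1, -28.4, 439.3]
ee_rot: [[0.982, 0.19, 0.001], [0.19, -0.982, -0.0], [0.001, 0.0, -1.0]]
force: [-0.2, 0.9, -0.9]
opening: 1.0
time_s: 47.55
tcp_pos: [522.7, -29.5, 438.6]
ee_rot: [[0.982, 0.189, 0.001], [0.189, -0.982, -0.0], [0.001, 0.001, -1.0]]
force: [0.0, -0.5, -0.1]
opening: 0.999
t 47.55 tcp [522.7 -29.5 438.6] yaw 0.1903 tilt [ 0.0013 -0.0004] F [ 0.  -0.5 -0.1] open 0.999 j [-0.22  0.07  1.62 -0.    1.45  1.16]
red_can [607.39022476  71.85829357] 278.85490196078433
blue_can [631.63420166 -47.42797491] 136.19607843137254
```

View pics/w17.png

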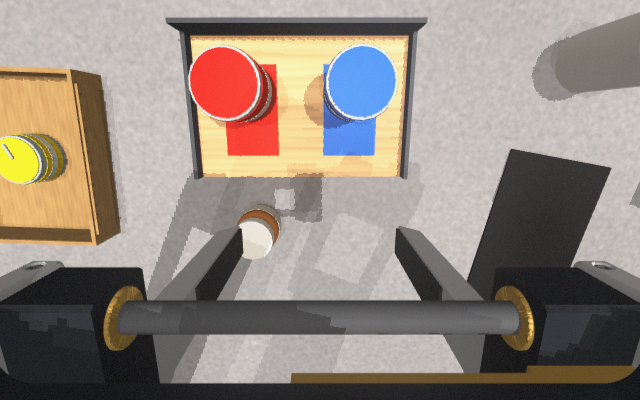

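View pics/s17.png

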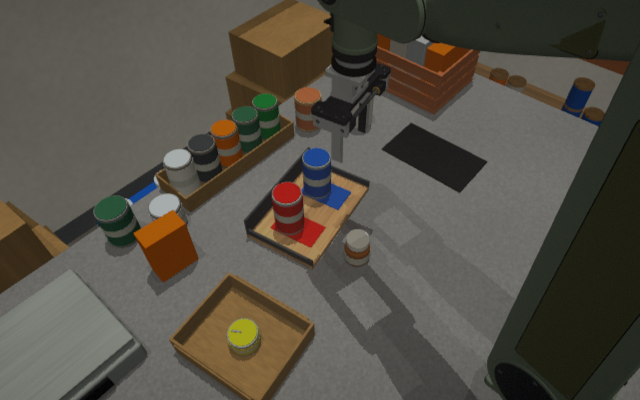

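Run:
```python
from fit import *
import pickle
np.set_printoptions(precision=2,suppress=True)
D=pickle.load(open("d0.pkl","rb"))
now={n:arm.read_camera(n) for n in ("side","top")}
for k,x0 in (('red_can',[609,73]),('blue_can',[632.8,-48.7'and' ']) if 0 else ('blue_can',[632.8,-48.7])):
    for n in("side","top"):
        m=arm.silhouettes(k,now[n]); 
        a=fit([(D[n],D[n,'m'][k].astype(float))],lambda q:[cyl(q[0],q[1],33,13,123)],x0,[10,10])
        b=fit([(now[n],m[0]['mask'].astype(float))],lambda q:[cyl(q[0],q[1],33,13,123)],x0,[10,10])
        # image registration of the can patch
        g0=cv2.cvtColor(D[n]["image"],cv2.COLOR_RGB2GRAY).astype(np.float32); g1=cv2.cvtColor(now[n]["image"],cv2.COLOR_RGB2GRAY).astype(np.float32)
        ys,xs=np.nonzero(D[n,'m'][k]); W=np.eye(2,3,dtype=np.float32)
        msk=np.zeros((400,640),np.uint8); msk[D[n,'m'][k]]=255; msk=cv2.dilate(msk,np.ones((5,5)))
        try:
            cc,W=cv2.findTransformECC(g0,g1,W,cv2.MOTION_TRANSLATION,(3,200,1e-6),msk,3)
        except cv2.error as e: cc=None
        d=W[:,2]; c=proj(D[n],[[*x0,68]])
        J=np.array([(proj(D[n],[[x0[0]+1,x0[1],68]])-c)[0],(proj(D[n],[[x0[0],x0[1]+1,68]])-c)[0]]).T
        print(k,n,"before",*a,"now",*b,"ecc px",d,cc,"-> mm",np.linalg.solve(J,d))
for n,p in now.items():
    for k in('jar','milk','yellow_tin'):
        m=arm.silhouettes(k,p)
        for q in m[:1]:
            ys,xs=np.nonzero(q["mask"]); print(n,k,xs.mean(),ys.mean(), end=' ')
            if k in D[n,'m']: ys,xs=np.nonzero(D[n,'m'][k]); print("before",xs.mean(),ys.mean())
```

```text
File "<stdin>", line 6
    for k,x0 in (('red_can',[609,73]),('blue_can',[632.8,-48.7'and' ']) if 0 else ('blue_can',[632.8,-48.7])):
                                                                                            ^
SyntaxError: unterminated string literal (detected at line 6)
```

View pics/t17.png

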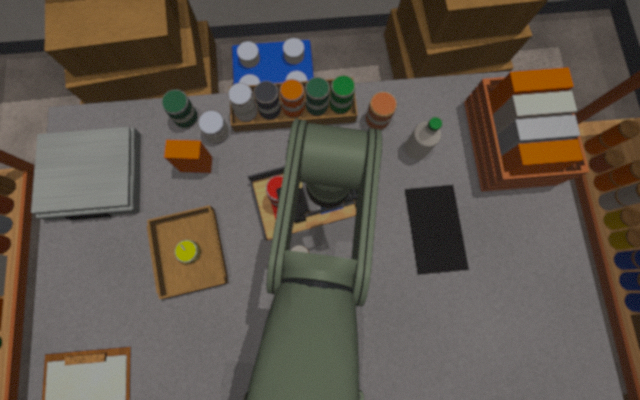

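```bash
python3 -m handwheel '[[0,-1,2,0,0],[0,-1.5,3.5,0,0],[0,-1.8,4.5,0,0],[0,-1.8,4.5,0,0],[0,-1.8,4.5,0,0],[0,-1.8,4.5,0,0],[0,-1.8,4.5,0,0],[0,-1.4,3.5,0,0],[0,-1,2,0,0],[0,0,0,0,0]]'
python3 - <<'E'
from fit import *
import pickle
np.set_printoptions(precision=2,suppress=True)
D=pickle.load(open("d0.pkl","rb"))
now={n:arm.read_camera(n) for n in ("side","top")}
cv2.imwrite("pics/t18.png",now["top"]["image"][:,:,::-1])
for k,x0 in (('red_can',[609,73]),('blue_can',[632.8,-48.7])):
    for n in("side","top"):
        m=arm.silhouettes(k,now[n]); 
        a=fit([(D[n],D[n,'m'][k].astype(float))],lambda q:[cyl(q[0],q[1],33,13,123)],x0,[10,10])
        b=fit([(now[n],m[0]['mask'].astype(float))],lambda q:[cyl(q[0],q[1],33,13,123)],x0,[10,10]) if m else None
        g0=cv2.cvtColor(D[n]["image"],cv2.COLOR_RGB2GRAY).astype(np.float32); g1=cv2.cvtColor(now[n]["image"],cv2.COLOR_RGB2GRAY).astype(np.float32)
        W=np.eye(2,3,dtype=np.float32)
        msk=np.zeros((400,640),np.uint8); msk[D[n,'m'][k]]=255; msk=cv2.dilate(msk,np.ones((5,5)))
        try: cc,W=cv2.findTransformECC(g0,g1,W,cv2.MOTION_TRANSLATION,(3,200,1e-6),msk,3)
        except cv2.error as e: cc=None
        d=W[:,2]; c=proj(D[n],[[*x0,68]])
        J=np.array([(proj(D[n],[[x0[0]+1,x0[1],68]])-c)[0],(proj(D[n],[[x0[0],x0[1]+1,68]])-c)[0]]).T
        print(k,n,"before",*a,"now",b,"ecc px",d,cc,"-> mm",np.linalg.solve(J,d))
for n,p in now.items():
    for k in('jar','milk','yellow_tin'):
        m=arm.silhouettes(k,p)
        for q in m[:1]:
            ys,xs=np.nonzero(q["mask"]); print(n,k,xs.mean(),ys.mean(), end=' ')
            if k in D[n,'m']: ys,xs=np.nonzero(D[n,'m'][k]); print("before",xs.mean(),ys.mean())
plan()
E
```

```text
time_s: 48.8
tcp_pos: [447.8, -387.6, 437.5]
ee_rot: [[0.983, 0.185, -0.001], [0.185, -0.983, -0.0], [-0.001, 0.0, -1.0]]
force: [0.5, -0.2, -0.1]
opening: 1.003
red_can side before [610.17  75.3 ] 125.22745098039216 now (array([607.18,  75.92]), np.float64(101.2392156862745)) ecc px [0.7  0.28] 0.9578741631037067 -> mm [-1.73 -0.45]
red_can top before [608.22  72.99] 44.55294117647059 now (array([607.01,  73.96]), np.float64(36.10588235294118)) ecc px [-0.52  0.29] 0.96768534201068 -> mm [-0.66  1.44]
blue_can side before [631.4  -47.34] 61.70980392156862 now (array([633.6 , -46.35]), np.float64(58.64705882352942)) ecc px [-1.44  0.26] 0.9637418819593018 -> mm [2.01 2.87]
blue_can top before [628.07 -51.69] 54.89019607843137 now (array([630.99, -49.31]), np.float64(32.38039215686274)) ecc px [-0.74 -0.36] 0.9888822893160113 -> mm [1.15 1.87]
side jar 356.3520097442144 247.44457978075516 before 356.56756756756755 246.995085995086
side milk 359.89917231000754 98.17231000752446 before 359.8549075391181 97.80796586059743
side yellow_tin 243.3454724409449 336.4281496062992 before 302.90845070422534 192.14788732394365
top jar 299.5401662049861 256.2271468144044 before 299.712 256.344
top milk 423.7718253968254 138.85714285714286 before 424.16285714285715 138.99428571428572
top yellow_tin 187.6734693877551 251.74285714285713 before 300.5687203791469 180.5
t 49.4 tcp [ 449.  -384.   438.3] yaw 0.1912 tilt [ 0. -0.] F [ 0.2 -0.6 -0.3] open 0.999 j [-0.85  0.22  1.46 -0.    1.47  0.53]
```

```bash
python3 -c "
import cv2
a=cv2.imread('pics/t18.png')[140:245,235:370]
cv2.imwrite('pics/c18.png',cv2.resize(a,None,fx=5.5,fy=5.5,interpolation=cv2.INTER_CUBIC))"
```

```text
(no output)
```

View pics/c18.png

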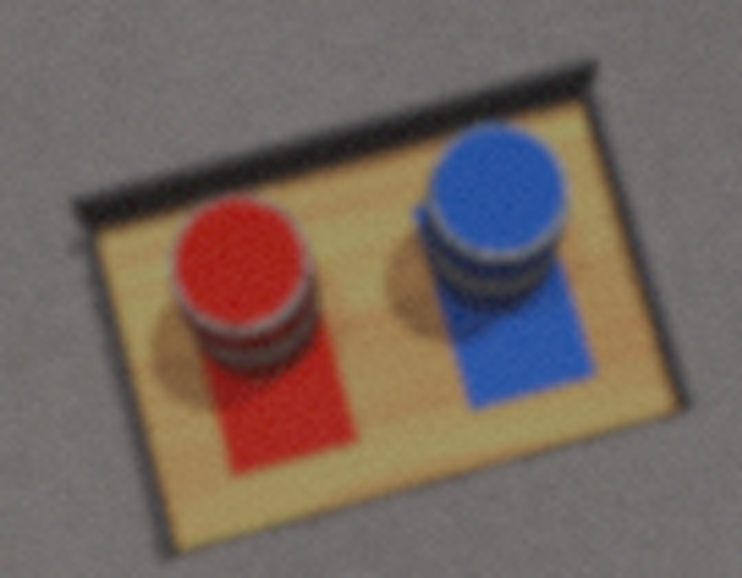

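Run:
```python
from fit import *
import pickle
np.set_printoptions(precision=2,suppress=True)
D=pickle.load(open("d0.pkl","rb")); p=dict(D["top"])
im=cv2.imread("pics/t6.png")[:,:,::-1].astype(float)
up=8
for n,g in(("red",(609,73)),("blue",(632.8,-48.7))):
    # rectify to 0.5 mm/px around the ring on z=13, then fit an annulus template
    r=np.arange(-40,40.01,.5); X,Y=np.meshgrid(g[0]+r,g[1]+r,indexing='ij')
    uv=proj(p,np.c_[X.ravel(),Y.ravel(),0*X.ravel()+13]).astype(np.float32).reshape(*X.shape,2)
    ch=0 if n=="blue" else 1
    P=cv2.remap(im[:,:,ch].astype(np.float32),uv[...,0],uv[...,1],cv2.INTER_CUBIC)
    def c(q):
        d=np.abs(np.hypot(X-q[0],Y-q[1])-27.8); return -(P*np.exp(-(d/2)**2)).sum()
    o=minimize(c,g,method="Nelder-Mead"); print(n,"ring top",o.x)
```

```text
red ring top [608.73  73.43]
blue ring top [632.18 -48.16]
```

```bash
python3 -c "
from h import *
plan(); print(arm.close_job())"
```

```text
t 49.4 tcp [ 449.  -384.   438.3] yaw 0.1912 tilt [ 0.0001 -0.0002] F [ 0.2 -0.6 -0.3] open 0.999 j [-0.85  0.22  1.46 -0.    1.47  0.53]
the job is handed in; nothing more can be done
None
```

The job is done and handed in at 49.4 s, well under the 144 s limit. The order was as asked: blue can then red can to the black mat, yellow tin upright in the parcel box, then red and blue back onto their own cards.

**Last checks:**
- **Cans:** both stand upright, within about 2 mm of their rings in the wrist and top cameras. Readings from different cameras disagree by 1–3 mm, so that is about as fine as I could measure.
- **Blue can against its start:** it now stands about 2–3 mm from where it first stood. I placed it by the ring itself, and it seems to have started slightly off it.
- **Tin:** it stands upright near the middle of the box.
- **Jar and milk:** they show no movement, within half a pixel in the side and top cameras.
- **Robot:** the open gripper was well clear of everything. Measured forces stayed under about 10 N whenever I read them.

One wrist-camera fit of the red can after the final placing was poor, because its outline matched badly. It disagreed with the others by 1–2 mm, so I relied on the earlier wrist fit and the top camera instead.

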